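Clamp the egg candler to the table edge

TASK

Set up the candling station: slide the steel candler box along the table top until its foot plate is under the jaw of the blue C-clamp, so that the whole round pad will sit on the plate and the box stands square to the table edge. Then crank the clamp's handle clockwise until the jaw holds the foot plate firmly, and let go. Do not lift or tip the candler, and leave everything else on the table where it is.

Things in the scene. Friction and masses are not known exactly. Their poses are not given: they have to be found in the camera images.
- candler: Loose steel candler box, 0.6 to 0.95 kg: 110 mm (x) by 120 mm (y) by 90 mm high, flat sides to push on; slides under 3 to 8 N. Black tapered rubber light cup in the middle of its top, 52 to 46 mm wide, rim 112 mm up. Its foot plate sticks out of the -y side. Origin: centre of the box's underside, foot plate not counted; z up. Starts turned by up to 0.3 rad and to 12 cm off the clamp's line.
- foot (a point): Centre of the top of the candler's foot plate, a flat dark steel plate at table level: 76 mm wide (candler's x), 60 mm long (from 60 to 120 mm from the candler's origin along its -y), 6 mm thick. At candler yaw 0 it points straight at the right-hand table edge.
- clamp: Blue C-clamp fixed on the right-hand table edge (the line y = -0.38, along world x); yaw always 0. Origin: on the table top straight below the vertical screw, 53 to 65 mm in from the edge. Spine outside the edge on the -y side; upper arm 22 mm wide from spine to screw, 94 to 128 mm high; boss around the screw 34 mm across, 88 to 132 mm high. Throat open to +y and to both sides.
- jaw_pad (a point): Centre of the flat underside of the jaw: a round steel pad, 30 mm across, on the lower end of the screw (16 to 18 mm thick). Starts 17 to 32 mm above the table and goes straight down as the crank is turned; clamped on the foot plate it is about 6 mm above the table.
- jaw (a joint): Travel of the jaw in m, growing downward: the pad's underside is 0.045 minus this above the table, so the value is about 0.039 when the pad lies on the foot plate.
- crank (a joint): Angle of the crank in rad, growing clockwise seen from above (tightening). A full turn moves jaw, crank and handle 10 mm down; 1.1 to 2.6 turns are needed. It turns under about 3.5 N at the handle; once the pad is on the plate it stalls, and pushing on with 8 to 12 N makes it tight. Self-locking: it stays where it is left.
- grip_mid (a point): Middle of the crank's upright black handle: 60 mm tall, 24 mm across (16 at its ends), 60 mm from the screw axis, at any angle, 0.21 to 0.23 m high at the start; it spins freely on its own vertical axis. Push it round from the side or grip it from above. The flat crank arm below it has its top 33 mm under this point; hub and nut on the screw axis end 18 mm under it. The crank clears the candler.
- egg_flat: Bystander: yellow 30-cell egg flat, 292 mm square, with eggs, 73 mm high in all. Origin: centre of its underside.
- egg_stand: Bystander: round wooden egg stand, 160 mm across, on rubber feet, with four eggs, 86 mm high in all. Origin: centre of its underside.
- egg_scale: Bystander: chrome egg scale, base 170 by 80 mm, about 150 mm high. Origin: centre of its underside.
- torch: Bystander: hand-held egg torch lying on the table, 150 mm long. Origin: underside, middle.
- carton: Bystander: grey half-dozen egg carton, 158 by 108 by 68 mm. Origin: centre of its underside.
- sanitiser: Bystander: white spray bottle, 72 mm across, 190 mm high. Origin: centre of its underside.
There are look-alikes about, which are no part of the job. What is shaped like the candler but green is not meant.

How it is judged:
On the way:
1. the foot plate lies under the raised jaw, the whole pad above the plate, the box standing square to the table edge (x of jaw_pad in the frame of candler between -0.025 and 0.025 m and y of jaw_pad in the frame of candler between -0.107 and -0.073 m and angle between the y axis of candler and the y axis of clamp, either way round below 0.14 rad and angle between candler's own z axis and vertical below 0.04 rad and contact force between jaw and candler below 1 N), for 0.2 s.
At the end, for the whole second after the job is handed in: Candler flat on the table, at rest; whole 30 mm pad on its foot plate (pad centre within 25 mm of the plate's middle across and 17 mm along); box within 8 degrees of square to the edge; jaw pressing the plate with over 25 N; crank at rest, let go; bystanders not moved (x of jaw_pad in the frame of candler between -0.025 and 0.025 m and y of jaw_pad in the frame of candler between -0.107 and -0.073 m and angle between the y axis of candler and the y axis of clamp, either way round below 0.14 rad and angle between candler's own z axis and vertical below 0.04 rad and contact force between jaw and candler above 25 N and height (world z) of candler below 0.006 m and linear speed of candler below 0.01 m/s and velocity of joint crank between -0.1 and 0.1 rad/s); the robot touches nothing.
It fails at once if the candler is lifted or tipped (more than 20 mm up or 0.2 rad) (height (world z) of candler above 0.02 m or angle between candler's own z axis and vertical above 0.2 rad).
It fails at once if a bystander on the table is moved by more than 15 mm (distance of any of egg_flat, egg_stand, egg_scale, torch, carton, sanitiser from where it was at the start of the episode above 0.015 m).
It also fails if it takes over 70 s, if anything falls off the work surface, if the arm or the gripper's body presses on something with over 40 N, if the wrist force passes 120 N, or if a joint passes its speed limit or range.

ROBOT

A 6-joint arm with a two-finger parallel gripper is mounted at the origin on the work surface. World frame = base frame: x ahead of the robot, y to its left, z up, the work surface at z = 0. Lengths are in m, angles in rad, forces in N, time in s.
With the tool pointing down it reaches from about 0.25 to 0.775 m from the base axis. Payload 4 kg.
Tool frame: the origin (TCP) lies on the centre line of the jaws, within the pads' length; the fingertips stand 22 mm ahead of it and the grasp point (between the pads) lies 3 mm ahead of it (robot.tcp_to_tips is the distance from the TCP to the fingertips, in m); z points along the fingers, x is the direction in which the jaws open and shut, and the axes are right-handed (so a half turn about z gives the same grasp; the last joint's range is limited). The gripper opens to 94 mm and grips with 3 to 60 N. Pads are 16 mm wide; open, the fingers measure 119 mm over their backs; the gripper's body (75 mm by 177 mm) begins 78 mm behind the grasp point.
Start: joints at [-1.404, 0.087, 1.371, -0, 1.684, -0.103], TCP at [0.147, -0.53, 0.228] pointing down, gripper open.
Joint ranges: [-3.1, 3.1], [-0.76, 2.03], [0.27, 2.55], [-1.08, 4.22], [0.17, 2.65], [-2.57, 2.57]. Speed limits (rad/s): [2.79, 2.79, 3.14, 3.14, 3.14, 3.14].

INTERFACE

Orientations are given as a 3x3 rotation matrix whose columns are the frame's x, y, z axes.
In Python, from rig import robot gives the robot as it stands.
- The arm moves only by the tool send_rows, never from a script. Its argument "commands" is a list of rows, each a list of 3 entries, a list of its own where there are three numbers: the shift along the tool's x, y, z in cm, then the turn, a rotation vector about the tool's x, y, z in rad, then the closure, from 0 (fully open) to 1 (shut). In form: [[[tx, ty, tz], [ax, ay, az], gripper], ...]. A call has 1 to 20 rows; each row shifts and turns the pose as measured when the row begins, along the tool's axes as they then stand; what a row does not reach is not made up. A row lasts 1/12 s, in which the tool goes at most 41.7 mm and 7.16 degrees, less where a joint would pass 70% of its speed; a pose out of reach is approached as far as the arm can. A call is refused whole if a number of a shift passes 4.17 or a number of a turn 0.125, either way. A call with a gripper value outside its range is refused whole. The fingers move at their own pace and stop on an object; the grip force is fixed at half the most. Time passes only in rows, so rows that do not move let the fingers close. It gives the time, the measured TCP pose, the force and the opening at its end, in the units of the state.
- robot.sense(): the state, without advancing time (a new reading comes with each control period).
- robot.camera(name): name is "scene" or "top" or "wrist"; returns the picture (384x512x3 uint8, red, green, blue); there is no depth.
- robot.camera_params(name): a dict with "intrinsics" (3x3 intrinsics, pixels), "world_to_cam" (4x4, takes a point from world to camera coordinates); the wrist camera has in their place "T_tool_cam" (4x4, takes a point from camera to tool coordinates, whose origin is the TCP and whose axes are the tool frame's). Camera axes: x right, y down, z forward; pixel columns grow to the right and rows downward; lengths in m; the calibration is good to about 2 mm. A picture is of the moment at which its call begins: read the wrist's pose just before it. camera_params takes no time and is no camera call.
- robot.close_job(): hands the job in, once; it reports no verdict.
The state is a dict: "t": time; "qpos": joint angles; "qvel": joint speeds; "effort": joint torques, N m; "position": TCP position; "tcp_rot": TCP orientation; "wrist_force": force on the tool from outside, world axes, zero at the start; "torque": the same for the moment, N m; "opening": finger opening in m.
Only numpy, scipy, OpenCV 4.12 (cv2) and the standard library are available. Lean on these libraries where they do the work, as an engineer would, in place of code of your own. Each camera call takes 0.05 s, during which the arm holds its last target.

## Working session

There is one attempt and no reset: what is moved stays moved. The work goes in short steps, Python scripts to look and compute and a tool call to move; the robot and the scene stay as the last step left them, time stands still between calls to the robot, and variables do not carry over. Pictures are saved under pics/ and viewed, and the job is handed in when it is done.

Besides the shell and the picture viewer there is one more tool, called as a command line: name --argument value ..., lists and objects as JSON in quotes. send_rows: Moves the arm, as the interface text tells. Its arguments: {"type":"object","properties":{"commands":{"type":"array"}},"required":["commands"]}

```bash
ls; mkdir -p pics; python3 - <<'E'
from rig import robot
import cv2,numpy as np
s=robot.sense();print(s['t'],s['position'],s['tcp_rot'],s['wrist_force'],s['opening'])
for n in('scene','top','wrist'):
    im=robot.camera(n);cv2.imwrite(f'pics/{n}0.png',im[:,:,::-1])
    print(n,robot.camera_params(n))
E
```

```text
pics
0.0 [ 0.14650472 -0.52961745  0.22630786] [[ 2.66512907e-01 -9.63831283e-01 -3.59041216e-04]
 [-9.63828908e-01 -2.66513052e-01  2.15147598e-03]
 [-2.16934902e-03 -2.27341814e-04 -9.99997621e-01]] [-0.64915236 -0.02515356 -0.21826708] 0.09405995192822537
scene {'intrinsics': array([[379.04096372,   0.        , 259.48889239],
       [  0.        , 379.04096372, 188.68561635],
       [  0.        ,   0.        ,   1.        ]]), 'world_to_cam': array([[-0.18372277,  0.98285882,  0.01531292, -0.00815268],
       [ 0.57404881,  0.11992482, -0.80999136, -0.1768848 ],
       [-0.79794355, -0.1400235 , -0.58624186,  1.84291736],
       [ 0.        ,  0.        ,  0.        ,  1.        ]])}
top {'intrinsics': array([[376.28171952,   0.        , 256.99431771],
       [  0.        , 376.28171952, 193.33230283],
       [  0.        ,   0.        ,   1.        ]]), 'world_to_cam': array([[ 0.0209031 , -0.99975501, -0.00727913,  0.10818974],
       [-0.98439173, -0.01930824, -0.1749289 ,  0.55344004],
       [ 0.1747455 ,  0.01082207, -0.98455416,  1.09237538],
       [ 0.        ,  0.        ,  0.        ,  1.        ]])}
wrist {'intrinsics': array([[290.32998485,   0.        , 255.79018511],
       [  0.        , 290.32998485, 191.34527993],
       [  0.        ,   0.        ,   1.        ]]), 'T_tool_cam': array([[ 9.99999846e-01,  7.04328261e-05,  5.49582778e-04,
        -3.66969324e-04],
       [-2.21818456e-04,  9.59823487e-01,  2.80604393e-01,
        -8.14309557e-02],
       [-5.07738697e-04, -2.80604472e-01,  9.59823355e-01,
        -1.56475998e-01],
       [ 0.00000000e+00,  0.00000000e+00,  0.00000000e+00,
         1.00000000e+00]])}
```

View pics/scene0.png

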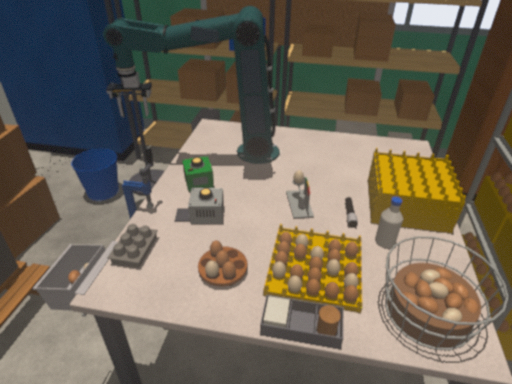

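View pics/top0.png

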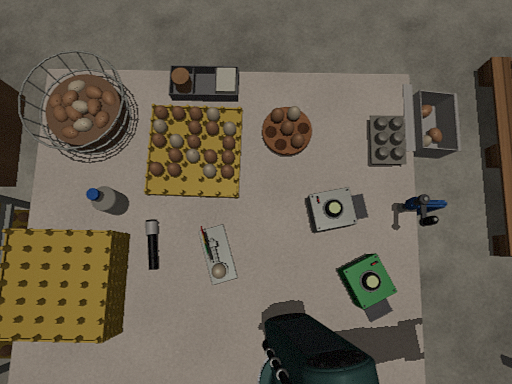

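View pics/wrist0.png

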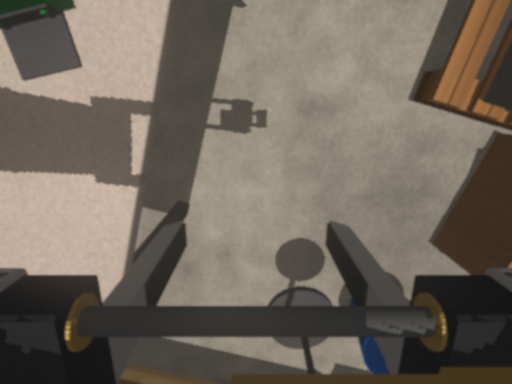

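The steel candler is at top (333,209) / scene (207,205). The green look-alike is at top (371,282) / scene (198,172) and gets rejected. The blue clamp is at top (425,207) / scene (137,192). The blue bucket in the scene view isn't the clamp. Next I'll check these in close crops.

```bash
python3 - <<'E'
import cv2,numpy as np
a=cv2.imread('pics/top0.png')[150:330,290:460];a=cv2.resize(a,None,fx=4,fy=4,interpolation=cv2.INTER_CUBIC)[:600]
b=cv2.imread('pics/scene0.png')[130:230,90:240];b=cv2.resize(b,None,fx=5,fy=5,interpolation=cv2.INTER_CUBIC)
cv2.imwrite('pics/topc.png',a);cv2.imwrite('pics/scenec.png',b)
E
```

```text
(no output)
```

View pics/topc.png

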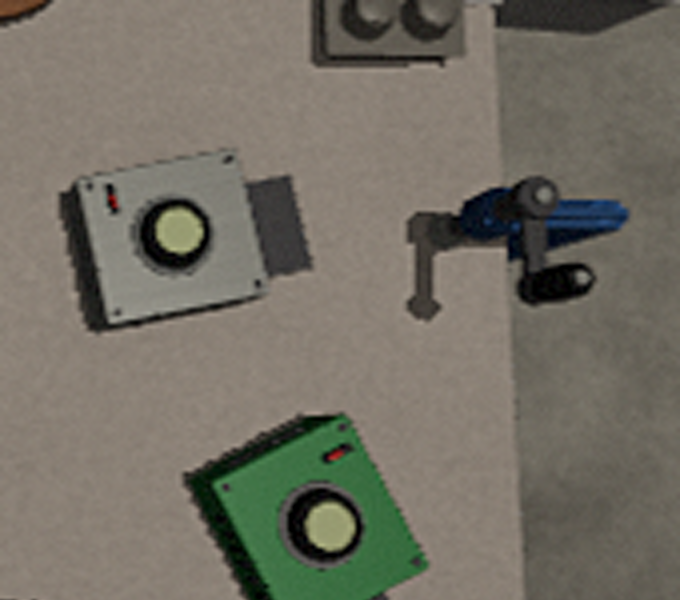

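View pics/scenec.png

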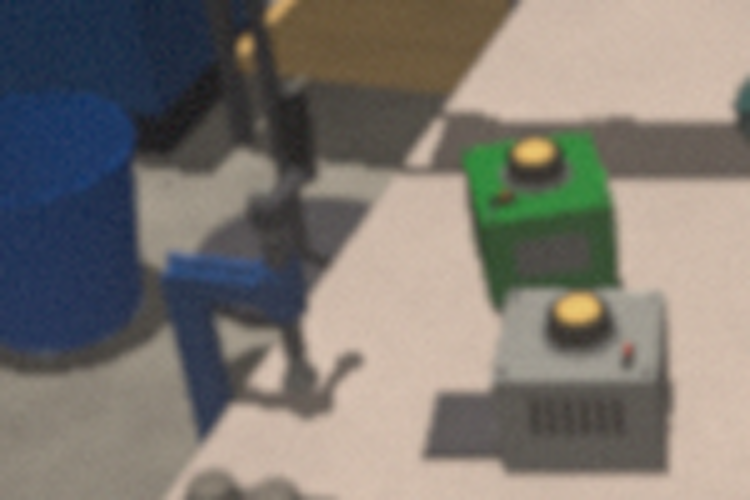

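```bash
cat > h.py <<'E'
import numpy as np
from rig import robot
def ray(name,px,pose=None):
    P=robot.camera_params(name);K=P['intrinsics']
    d=np.linalg.inv(K)@np.array([px[0],px[1],1.])
    if name=='wrist':
        T=np.eye(4);T[:3,:3]=pose[1];T[:3,3]=pose[0];C=T@P['T_tool_cam']
    else: C=np.linalg.inv(P['world_to_cam'])
    return C[:3,3],C[:3,:3]@d
def onz(name,px,z,pose=None):
    o,d=ray(name,px,pose);return o+d*(z-o[2])/d[2]
def tri(rs):
    A=np.zeros((3,3));b=np.zeros(3)
    for o,d in rs:
        d=d/np.linalg.norm(d);M=np.eye(3)-np.outer(d,d);A+=M;b+=M@o
    p=np.linalg.solve(A,b)
    return p,[np.linalg.norm(np.cross(p-o,d/np.linalg.norm(d))) for o,d in rs]
E
python3 - <<'E'
from h import *
c=lambda u,v:(290+(u-1.5)/4,150+(v-1.5)/4)
s=lambda u,v:(90+(u-2)/5,130+(v-2)/5)
np.set_printoptions(precision=4,suppress=True)
B=[onz('top',c(*p),.09) for p in[(78,182),(232,150),(270,293),(110,325)]]
print(np.array(B),np.mean(B,0))
print('cup',onz('top',c(178,230),.112))
F=[onz('top',c(*p),.006) for p in[(290,176),(312,268),(248,182),(270,275)]];print(np.array(F))
print('foot from scene',[onz('scene',s(*p),.006) for p in[(438,395),(424,457)]])
for z in(.19,.2,.21):print('nut',onz('top',c(538,195),z))
for z in(.24,.25,.26):print('htop',onz('top',c(580,279),z))
for z in(.18,.19,.2):print('hbot',onz('top',c(530,290),z))
print('nut tri',tri([ray('top',c(538,195)),ray('scene',s(272,207))]))
print('htop tri',tri([ray('top',c(580,279)),ray('scene',s(295,92))]))
for p in[(497,60),(520,550)]:print('edge',onz('top',c(*p),0))
# clamp arm blue far end
print('spine',onz('top',c(627,213),.128))
print('shadow? pad')
E
```

```text
[[ 0.5416 -0.0333  0.09  ]
 [ 0.5675 -0.1459  0.09  ]
 [ 0.4632 -0.171   0.09  ]
 [ 0.4379 -0.0559  0.09  ]] [ 0.5025 -0.1015  0.09  ]
cup [ 0.5045 -0.1013  0.112 ]
[[ 0.5643 -0.2106  0.006 ]
 [ 0.492  -0.2256  0.006 ]
 [ 0.5589 -0.1775  0.006 ]
 [ 0.4859 -0.1929  0.006 ]]
foot from scene [array([ 0.4982, -0.2241,  0.006 ]), array([ 0.57  , -0.2081,  0.006 ])]
nut [ 0.5213 -0.3234  0.19  ]
nut [ 0.5196 -0.319   0.2   ]
nut [ 0.5178 -0.3146  0.21  ]
htop [ 0.4603 -0.3245  0.24  ]
htop [ 0.4592 -0.3198  0.25  ]
htop [ 0.458  -0.3152  0.26  ]
hbot [ 0.4594 -0.3189  0.18  ]
hbot [ 0.4583 -0.3146  0.19  ]
hbot [ 0.4572 -0.3103  0.2   ]
nut tri (array([ 0.5216, -0.3231,  0.1833]), [np.float64(0.0030198203580565513), np.float64(0.0030198203580566736)])
htop tri (array([ 0.4596, -0.3214,  0.2431]), [np.float64(0.0014784291297705054), np.float64(0.00147842912977037)])
edge [ 0.663  -0.3801  0.    ]
edge [ 0.2816 -0.3776  0.    ]
spine [ 0.5204 -0.4119  0.128 ]
shadow? pad
```

Steel candler is at about (0.503, -0.102) with yaw +0.217. The screw axis is near (0.520, -0.320) and the handle near (0.459, -0.319). I'll push the +y face with two partly opened fingers, along an arc that ends at (0.520, -0.230) with yaw 0.

```bash
cat >> h.py <<'E'
from scipy.spatial.transform import Rotation as R
def down(th):  # tool x along (cos th, sin th), z down
    return np.array([[np.cos(th),np.sin(th),0],[np.sin(th),-np.cos(th),0],[0,0,-1.]])
def plan(p1,R1,n,p0=None,R0=None):
    s=robot.sense();p0=np.array(s['position']) if p0 is None else p0;R0=np.array(s['tcp_rot']) if R0 is None else R0
    rv=R.from_matrix(R0.T@R1).as_rotvec();out=[]
    for i in range(n):
        Ri=R0@R.from_rotvec(rv*i/n).as_matrix()
        out.append([[round(float(v),2) for v in Ri.T@((np.array(p1)-p0)/n)*100],[round(float(v),3) for v in rv/n],0])
    print(str(out).replace(' ',''));
E
python3 - <<'E'
from h import *
plan([.479,.006,.30],down(.217),18)
E
```

```text
[[[-2.38,-2.57,-0.4],[-0.0,0.0,-0.084],0],[[-2.15,-2.76,-0.4],[-0.0,0.0,-0.084],0],[[-1.91,-2.94,-0.4],[-0.0,0.0,-0.084],0],[[-1.66,-3.09,-0.4],[-0.0,0.0,-0.084],0],[[-1.39,-3.22,-0.4],[-0.0,0.0,-0.084],0],[[-1.12,-3.32,-0.41],[-0.0,0.0,-0.084],0],[[-0.83,-3.4,-0.41],[-0.0,0.0,-0.084],0],[[-0.54,-3.46,-0.41],[-0.0,0.0,-0.084],0],[[-0.25,-3.49,-0.41],[-0.0,0.0,-0.084],0],[[0.05,-3.5,-0.41],[-0.0,0.0,-0.084],0],[[0.34,-3.49,-0.41],[-0.0,0.0,-0.084],0],[[0.63,-3.45,-0.41],[-0.0,0.0,-0.084],0],[[0.92,-3.38,-0.41],[-0.0,0.0,-0.084],0],[[1.2,-3.29,-0.41],[-0.0,0.0,-0.084],0],[[1.48,-3.18,-0.41],[-0.0,0.0,-0.084],0],[[1.74,-3.04,-0.41],[-0.0,0.0,-0.084],0],[[1.99,-2.88,-0.41],[-0.0,0.0,-0.084],0],[[2.22,-2.71,-0.41],[-0.0,0.0,-0.084],0]]
```

send_rows --commands '[[[-2.4,-2.6,-2.0],[0,0,-0.084],0.36],[[-2.2,-2.8,-2.0],[0,0,-0.084],0.36],[[-1.9,-2.9,-2.0],[0,0,-0.084],0.36],[[-1.7,-3.1,-1.4],[0,0,-0.084],0.36],[[-1.4,-3.2,0],[0,0,-0.084],0.36],[[-1.1,-3.3,0],[0,0,-0.084],0.36],[[-0.8,-3.4,0],[0,0,-0.084],0.36],[[-0.5,-3.5,0],[0,0,-0.084],0.36],[[-0.2,-3.5,0],[0,0,-0.084],0.36],[[0,-3.5,0],[0,0,-0.084],0.36],[[0.3,-3.5,0],[0,0,-0.084],0.36],[[0.6,-3.4,0],[0,0,-0.084],0.36],[[0.9,-3.4,0],[0,0,-0.084],0.36],[[1.2,-3.3,0],[0,0,-0.084],0.36],[[1.5,-3.2,0],[0,0,-0.084],0.36],[[1.7,-3.0,0],[0,0,-0.084],0.36],[[2.0,-2.9,0],[0,0,-0.084],0.36],[[2.2,-2.7,0],[0,0,-0.084],0.36]]'

```text
t: 1.65
position: [0.4717, 0.0373, 0.3012]
tcp_rot: [[0.963, 0.268, -0.001], [0.268, -0.963, 0.011], [0.002, -0.011, -1.0]]
wrist_force: [0.0, -0.8, 0.0]
opening: 0.0602
```

```bash
python3 - <<'E'
from h import *
import cv2
s=robot.sense();im=robot.camera('wrist');cv2.imwrite('pics/w1.png',im[:,:,::-1])
print(s['t'],s['position'],s['tcp_rot'],s['wrist_force'],s['opening'],s['qpos'])
np.savez('w1.npz',p=s['position'],R=s['tcp_rot'])
plan([.479,.006,.30],down(.217),6)
E
```

```text
1.65 [0.47174148 0.03731273 0.30121001] [[ 0.96346218  0.26784251 -0.0010056 ]
 [ 0.26783678 -0.96339971  0.01115645]
 [ 0.00201937 -0.01101815 -0.99993726]] [ 0.02243225 -0.7502997   0.01711739] 0.0601967561145819 [-0.04872712 -0.08717408  1.40041482  0.01147754  1.82988351 -0.31695383]
[[[-0.08,0.61,-0.0],[-0.003,-0.001,0.011],0],[[-0.08,0.61,-0.0],[-0.003,-0.001,0.011],0],[[-0.07,0.61,-0.0],[-0.003,-0.001,0.011],0],[[-0.06,0.61,0.0],[-0.003,-0.001,0.011],0],[[-0.06,0.61,0.0],[-0.003,-0.001,0.011],0],[[-0.05,0.61,0.0],[-0.003,-0.001,0.011],0]]
```

View pics/w1.png

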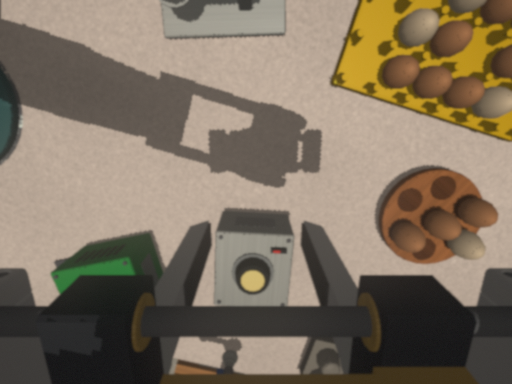

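The wrist view shows the steel candler centred between the fingers, with the top's back edge about (217,234)–(292,234) and the cup at (253,280). The green one at (110,275) is clear on the left.

```bash
python3 - <<'E'
from h import *
np.set_printoptions(precision=4,suppress=True)
d=np.load('w1.npz');P=(d['p'],d['R'])
a=onz('wrist',(217,234),.09,P);b=onz('wrist',(292,234),.09,P);print(a,b,np.linalg.norm(a-b),np.arctan2((b-a)[1],(b-a)[0]))
print('cup',onz('wrist',(253,281),.112,P))
print('g stand',onz('wrist',(432,262),.05,P))
print('green',onz('wrist',(162,270),.05,P))
th=.22;m=(a+b)/2;print('face mid',m, 'cand',m+.06*np.array([np.sin(th),-np.cos(th),0]))
plan([.479,.010,.047],down(.22),8)
E
```

```text
[ 0.4427 -0.0577  0.09  ] [ 0.5421 -0.0302  0.09  ] 0.10313500518948798 0.27068854700378353
cup [ 0.5063 -0.1016  0.112 ]
g stand [ 0.7783 -0.0325  0.05  ]
green [ 0.3726 -0.1597  0.05  ]
face mid [ 0.4924 -0.0439  0.09  ] cand [ 0.5055 -0.1025  0.09  ]
[[[-0.06,0.46,3.16],[-0.002,-0.0,0.008],0],[[-0.06,0.45,3.16],[-0.002,-0.0,0.008],0],[[-0.05,0.45,3.16],[-0.002,-0.0,0.008],0],[[-0.05,0.44,3.16],[-0.002,-0.0,0.008],0],[[-0.04,0.44,3.16],[-0.002,-0.0,0.008],0],[[-0.04,0.43,3.16],[-0.002,-0.0,0.008],0],[[-0.03,0.42,3.16],[-0.002,-0.0,0.008],0],[[-0.03,0.42,3.17],[-0.002,-0.0,0.008],0]]
```

send_rows --commands '[[[0,0.3,3.2],[0,0,0.008],0.36],[[0,0.3,3.2],[0,0,0.008],0.36],[[0,0.3,3.2],[0,0,0.008],0.36],[[0,0.3,3.2],[0,0,0.008],0.36],[[0,0.3,3.2],[0,0,0.008],0.36],[[0,0.3,3.2],[0,0,0.0],0.36],[[0,0.3,3.0],[0,0,0.0],0.36],[[0,0.3,2.4],[0,0,0],0.36],[[0,0,0],[0,0,0],0.36]]'

```text
t: 2.45
position: [0.4809, 0.0276, 0.044]
tcp_rot: [[0.969, 0.246, 0.002], [0.246, -0.969, 0.017], [0.006, -0.016, -1.0]]
wrist_force: [-1.4, 0.4, 0.1]
opening: 0.0597
```

```bash
python3 - <<'E'
from h import *
import cv2
s=robot.sense();im=robot.camera('wrist');cv2.imwrite('pics/w2.png',im[:,:,::-1])
print(s['t'],s['position'],s['tcp_rot'],s['wrist_force'])
plan([.490,-.030,.045],down(.225),5)
E
```

```text
2.45 [0.48088937 0.02760357 0.04404468] [[ 0.96937023  0.24559374  0.00225399]
 [ 0.2455196  -0.96923666  0.01733255]
 [ 0.00644142 -0.01624826 -0.99984724]] [-1.40363379  0.38104572  0.07108364]
[[[-0.13,1.16,0.01],[-0.003,-0.002,0.005],0],[[-0.13,1.16,0.01],[-0.003,-0.002,0.005],0],[[-0.12,1.16,0.01],[-0.003,-0.002,0.005],0],[[-0.11,1.16,0.02],[-0.003,-0.002,0.005],0],[[-0.11,1.16,0.02],[-0.003,-0.002,0.005],0]]
```

View pics/w2.png

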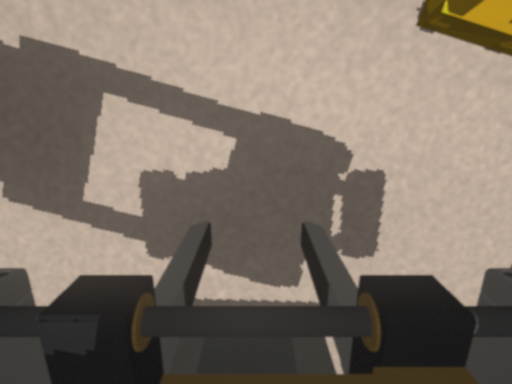

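The wrist view low down shows the fingers just short of the candler's face, which starts around row 300, with nothing between them. Approaching to contact.

send_rows --commands '[[[-0.1,1.2,0],[-0.003,-0.002,0.003],0.36],[[-0.1,1.2,0],[-0.003,-0.002,0.003],0.36],[[-0.1,1.2,0],[-0.003,-0.001,0.003],0.36],[[-0.1,1.2,0],[-0.003,-0.001,0.003],0.36],[[0,0.8,0],[-0.003,0,0],0.36],[[0,0.5,0],[0,0,0],0.36],[[0,0.5,0],[0,0,0],0.36]]'

```text
t: 3.08
position: [0.5001, -0.0437, 0.0549]
tcp_rot: [[0.973, 0.231, 0.016], [0.231, -0.973, 0.001], [0.016, 0.003, -1.0]]
wrist_force: [-0.4, 2.0, -1.1]
opening: 0.06
```

```bash
python3 - <<'E'
from h import *
import cv2
s=robot.sense();im=robot.camera('top');cv2.imwrite('pics/t1.png',cv2.resize(im[120:320,270:460,::-1],None,fx=3,fy=3))
print(s['t'],s['position'],s['tcp_rot'],s['wrist_force'])
E
```

```text
3.0833 [ 0.50006805 -0.04374229  0.05488093] [[ 9.72732122e-01  2.31371089e-01  1.61132737e-02]
 [ 2.31387473e-01 -9.72861289e-01  8.65636528e-04]
 [ 1.58762635e-02  2.88637722e-03 -9.99869798e-01]] [-0.42301817  2.03718977 -1.13984709]
```

View pics/t1.png

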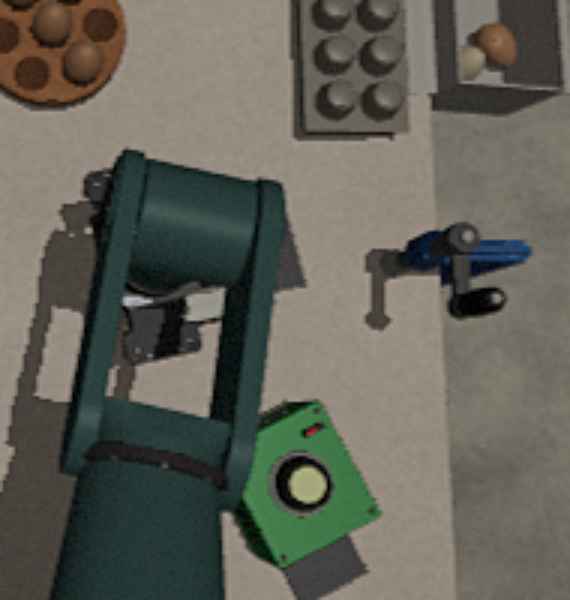

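Contact made, with about 8 mm of slide already. The top view shows the foot plate shifted while the rest is unmoved. Planning the arc.

```bash
python3 - <<'E'
from h import *
off=np.array([.0086,.0663])
def hand(f):
    b=np.array([.507,-.110])*(1-f)+np.array([.520,-.230])*f;th=.233*(1-f)
    c,s_=np.cos(th),np.sin(th);return b+np.array([[c,-s_],[s_,c]])@off,th
p,th=hand(.75)
plan([*p,.046],down(th),14)
print(p,th)
E
```

```text
[[[-0.0,0.65,0.07],[0.0,-0.001,0.013],0],[[0.01,0.65,0.07],[0.0,-0.001,0.013],0],[[0.02,0.65,0.07],[0.0,-0.001,0.013],0],[[0.02,0.65,0.07],[0.0,-0.001,0.013],0],[[0.03,0.65,0.07],[0.0,-0.001,0.013],0],[[0.04,0.65,0.07],[0.0,-0.001,0.013],0],[[0.05,0.65,0.07],[0.0,-0.001,0.013],0],[[0.06,0.65,0.07],[0.0,-0.001,0.013],0],[[0.06,0.65,0.07],[0.0,-0.001,0.013],0],[[0.07,0.64,0.07],[0.0,-0.001,0.013],0],[[0.08,0.64,0.07],[0.0,-0.001,0.013],0],[[0.09,0.64,0.06],[0.0,-0.001,0.013],0],[[0.1,0.64,0.06],[0.0,-0.001,0.013],0],[[0.1,0.64,0.06],[0.0,-0.001,0.013],0]]
[ 0.52147562 -0.13331178] 0.05825
```

send_rows --commands '[[[0,0.65,0.15],[0,-0.001,0.013],0.36],[[0,0.65,0.15],[0,-0.001,0.013],0.36],[[0,0.65,0.15],[0,-0.001,0.013],0.36],[[0,0.65,0.1],[0,-0.001,0.013],0.36],[[0.05,0.65,0.1],[0,-0.001,0.013],0.36],[[0.05,0.65,0.1],[0,-0.001,0.013],0.36],[[0.05,0.65,0.1],[0,-0.001,0.013],0.36]]'

```text
t: 3.72
position: [0.5154, -0.0837, 0.0524]
tcp_rot: [[0.99, 0.14, 0.02], [0.14, -0.99, 0.012], [0.021, -0.009, -1.0]]
wrist_force: [-1.4, 5.8, 4.0]
opening: 0.0602
```

```bash
python3 - <<'E'
from h import *
s=robot.sense()
print(s['t'],s['position'],s['tcp_rot'],s['wrist_force'])
plan([.5215,-.133,.046],down(.058),7)
E
```

```text
3.7167 [ 0.51538547 -0.08365961  0.05235452] [[ 0.9898935   0.14042895  0.01976282]
 [ 0.1402113  -0.99004882  0.01200559]
 [ 0.02125209 -0.00911328 -0.99973261]] [-1.44526005  5.76755567  4.02983481]
[[[-0.01,0.71,0.08],[-0.001,-0.003,0.012],0],[[-0.01,0.71,0.09],[-0.001,-0.003,0.012],0],[[0.0,0.71,0.09],[-0.001,-0.003,0.012],0],[[0.01,0.71,0.09],[-0.001,-0.003,0.012],0],[[0.02,0.71,0.09],[-0.001,-0.003,0.012],0],[[0.03,0.71,0.09],[-0.001,-0.003,0.012],0],[[0.04,0.71,0.09],[-0.001,-0.003,0.012],0]]
```

send_rows --commands '[[[0,0.7,0],[-0.001,-0.001,0.012],0.36],[[0,0.7,0],[-0.001,-0.001,0.012],0.36],[[0,0.7,0],[-0.001,-0.001,0.012],0.36],[[0,0.7,0],[-0.001,-0.001,0.012],0.36],[[0,0.7,0],[-0.001,-0.001,0.012],0.36],[[0,0.7,0],[-0.001,-0.001,0.012],0.36]]'

```text
t: 4.22
position: [0.5216, -0.1266, 0.0524]
tcp_rot: [[0.998, 0.065, 0.016], [0.065, -0.998, 0.008], [0.017, -0.007, -1.0]]
wrist_force: [0.1, 3.4, 1.1]
opening: 0.06
```

```bash
python3 - <<'E'
from h import *
import cv2
s=robot.sense();im=robot.camera('top');cv2.imwrite('pics/t2.png',cv2.resize(im[130:280,290:460,::-1],None,fx=4,fy=4,interpolation=2))
im=robot.camera('scene');cv2.imwrite('pics/s2.png',cv2.resize(im[130:250,80:260,::-1],None,fx=4,fy=4,interpolation=2))
print(s['t'],s['position'],s['tcp_rot'],s['wrist_force'])
E
```

```text
4.2167 [ 0.52159727 -0.12662466  0.0523788 ] [[ 0.99773927  0.06520316  0.01627575]
 [ 0.06508609 -0.99785054  0.0076223 ]
 [ 0.01673776 -0.00654574 -0.99983849]] [0.09225909 3.42771262 1.09552475]
```

View pics/t2.png

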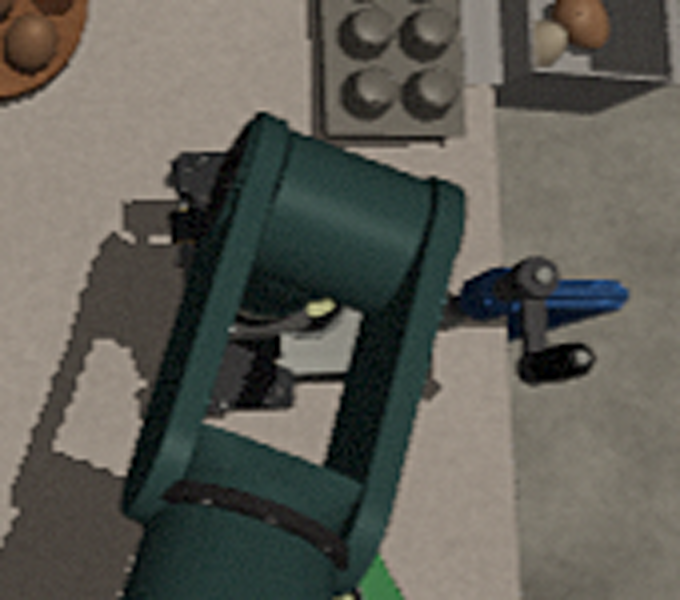

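View pics/s2.png

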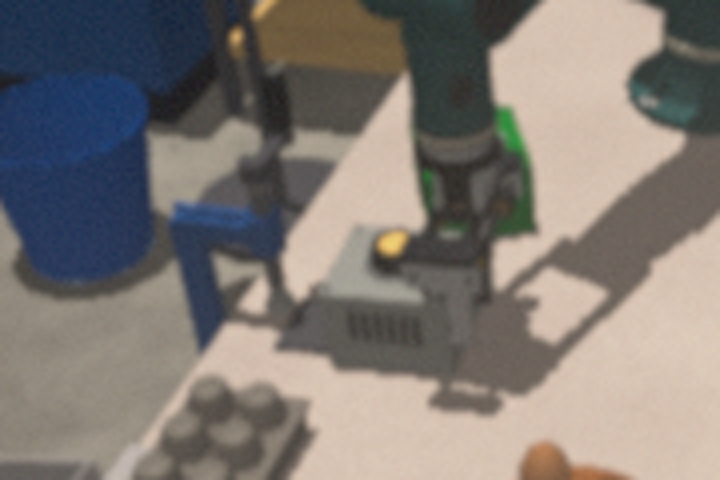

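```bash
python3 - <<'E'
from h import *
np.set_printoptions(precision=4,suppress=True)
s=lambda u,v:(80+(u-1.5)/4,130+(v-1.5)/4)
print('cup',onz('scene',s(393,241),.112))
print('foot +x-y',onz('scene',s(277,347),.006))
print('box bot +x-y, +x+y',onz('scene',s(330,362),0.0),onz('scene',s(452,375),0))
print('box top +x-y',onz('scene',s(323,293),.09))
print('box top -x-y',onz('scene',s(361,227),.09))
E
```

```text
cup [ 0.5161 -0.2023  0.112 ]
foot +x-y [ 0.5641 -0.3118  0.006 ]
box bot +x-y, +x+y [ 0.5681 -0.2581  0.    ] [ 0.5628 -0.1402 -0.    ]
box top +x-y [ 0.5761 -0.2486  0.09  ]
box top -x-y [ 0.4726 -0.2532  0.09  ]
```

send_rows --commands '[[[0.08,0.55,0],[-0.001,-0.002,0.011],0.36],[[0.08,0.55,0],[-0.001,-0.002,0.011],0.36],[[0.08,0.55,0],[-0.001,-0.002,0.011],0.36],[[0.08,0.55,0],[-0.001,-0.002,0.011],0.36],[[0.08,0.55,0],[-0.001,-0.002,0.011],0.36],[[0.08,0.55,0],[-0.001,-0.002,0.011],0.36]]'

```text
t: 4.82
position: [0.5273, -0.162, 0.0519]
tcp_rot: [[1.0, -0.007, 0.002], [-0.007, -1.0, 0.002], [0.002, -0.002, -1.0]]
wrist_force: [0.6, 4.1, 0.4]
opening: 0.0598
```

```bash
python3 - <<'E'
from h import *
s=robot.sense()
print(s['t'],s['position'],s['tcp_rot'],s['wrist_force'])
E
```

```text
4.8167 [ 0.52734182 -0.16196507  0.05185206] [[ 0.99997386 -0.00697378  0.00190814]
 [-0.00697673 -0.99997447  0.00154741]
 [ 0.0018973  -0.00156068 -0.99999698]] [0.55930052 4.06701572 0.40226067]
```

send_rows --commands '[[[0,-1.5,0],[0,0,0],0.36],[[0,-3,0],[0,0,0],0.36],[[0,-3,-1],[0,0,0],0.36],[[0,-3,-3],[0,0,0],0.36],[[0,-2,-4],[0,0,0],0.36],[[0,-1,-4],[0,0,0],0.36],[[-0.5,-1,-4],[0,0,0],0.36],[[-1,-1,-4],[0,0,0],0.36],[[-2,0,-4],[0,0,0],0.36],[[-2,0,-4],[0,0,0],0.36],[[0,0,0],[0,0,0],0.36]]'

```text
t: 5.73
position: [0.4776, -0.014, 0.3299]
tcp_rot: [[1.0, -0.029, -0.006], [-0.029, -0.999, -0.026], [-0.006, 0.026, -1.0]]
wrist_force: [0.6, -0.2, 1.0]
opening: 0.0601
```

```bash
python3 - <<'E'
from h import *
import cv2
s=robot.sense();im=robot.camera('wrist');cv2.imwrite('pics/w3.png',im[:,:,::-1])
np.savez('w3.npz',p=s['position'],R=s['tcp_rot'])
im=robot.camera('top');cv2.imwrite('pics/t3.png',cv2.resize(im[130:280,290:460,::-1],None,fx=4,fy=4,interpolation=2))
im=robot.camera('scene');cv2.imwrite('pics/s3.png',cv2.resize(im[130:250,80:260,::-1],None,fx=4,fy=4,interpolation=2))
print(s['t'],s['position'],s['tcp_rot'],s['wrist_force'])
E
```

```text
5.7333 [ 0.47761493 -0.01399971  0.32988121] [[ 0.99956998 -0.02859484 -0.00649545]
 [-0.02875429 -0.99924968 -0.02594757]
 [-0.00574861  0.02612318 -0.9996422 ]] [ 0.58478644 -0.24248378  0.97581364]
```

View pics/w3.png

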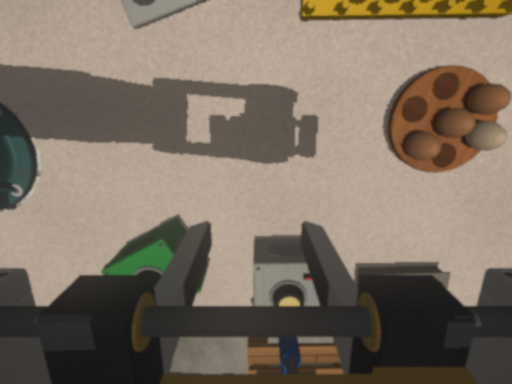

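View pics/t3.png

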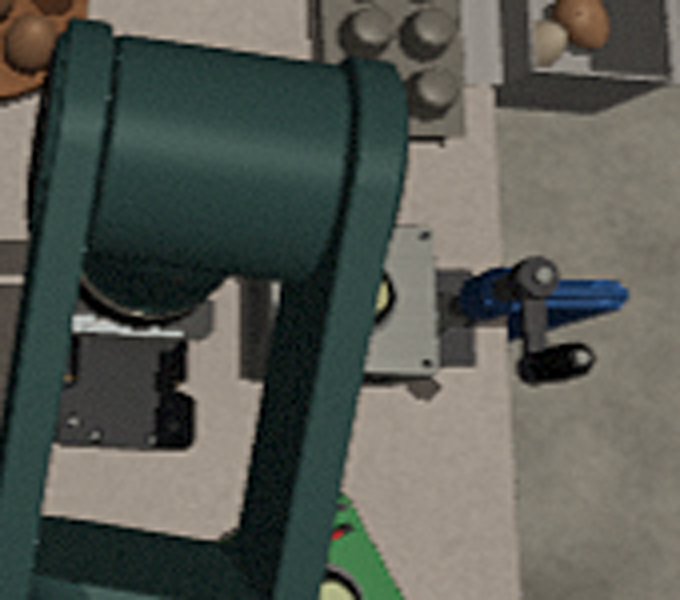

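View pics/s3.png

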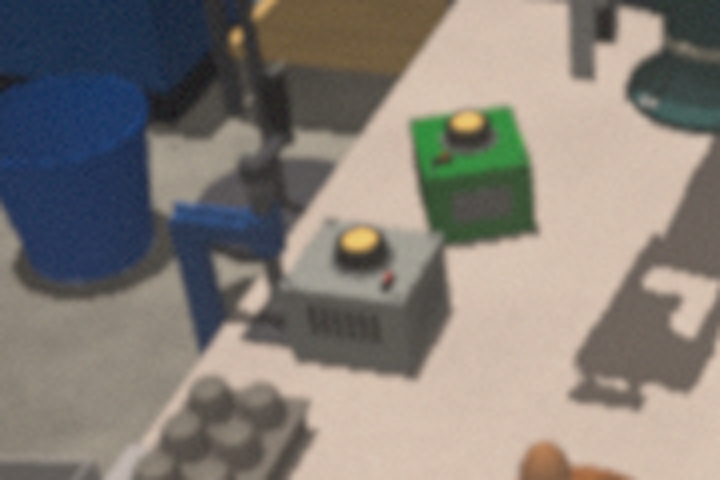

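Top view: the box's -y top edge runs (433,228)–(437,374), and the plate's -y corners are about (470,268) and (475,365). The box looks square and the plate reaches under the screw. Measuring.

```bash
python3 - <<'E'
from h import *
np.set_printoptions(precision=4,suppress=True)
c=lambda u,v:(290+(u-1.5)/4,130+(v-1.5)/4)
s=lambda u,v:(80+(u-1.5)/4,130+(v-1.5)/4)
a=onz('top',c(433,228),.09);b=onz('top',c(437,374),.09);print('edge',a,b,'yaw',np.arctan2((a-b)[1],(a-b)[0]))
print('foot -y corner -x',onz('top',c(475,365),.006),'+x side',onz('top',c(455,268),.006))
print('cup right rim',onz('top',c(396,297),.112))
print('nut',onz('top',c(540,275),.19))
C=[onz('scene',s(*p),.09) for p in[(283,284),(408,303),(445,236),(327,221)]];print(np.array(C),np.mean(C,0))
print('cup scene',onz('scene',s(361,241),.112))
print('foot scene',onz('scene',s(243,331),.006))
d=np.load('w3.npz');P=(d['p'],d['R'])
a=onz('wrist',(254,262),.09,P);b=onz('wrist',(315,262),.09,P);print('w back edge',a,b)
print('w back bottom',onz('wrist',(254,237),0,P),onz('wrist',(302,237),0,P))
E
```

```text
edge [ 0.5719 -0.2926  0.09  ] [ 0.4649 -0.2907  0.09  ] yaw -0.017578167889963556
foot -y corner -x [ 0.4813 -0.3513  0.006 ] +x side [ 0.5573 -0.3394  0.006 ]
cup right rim [ 0.5169 -0.2561  0.112 ]
nut [ 0.5213 -0.3247  0.19  ]
[[ 0.571  -0.2891  0.09  ]
 [ 0.5744 -0.169   0.09  ]
 [ 0.4703 -0.1702  0.09  ]
 [ 0.4699 -0.2886  0.09  ]] [ 0.5214 -0.2292  0.09  ]
cup scene [ 0.522 -0.231  0.112]
foot scene [ 0.5484 -0.3533  0.006 ]
w back edge [ 0.4685 -0.169   0.09  ] [ 0.5626 -0.1714  0.09  ]
w back bottom [ 0.4673 -0.1715  0.    ] [ 0.5557 -0.1738  0.    ]
```

Box at about (0.520, -0.230) with yaw ≈ 0, agreed by the top, scene and wrist views. The pad centre lies well within the plate. Next I'll look at the crank handle with the wrist camera.

```bash
python3 - <<'E'
from h import *
plan([.46,-.235,.365],down(0),8)
E
```

```text
[[[-0.15,2.78,-0.49],[0.003,0.003,-0.004],0],[[-0.16,2.78,-0.5],[0.003,0.003,-0.004],0],[[-0.17,2.78,-0.51],[0.003,0.003,-0.004],0],[[-0.17,2.78,-0.52],[0.003,0.003,-0.004],0],[[-0.18,2.77,-0.53],[0.003,0.003,-0.004],0],[[-0.19,2.77,-0.53],[0.003,0.003,-0.004],0],[[-0.2,2.77,-0.54],[0.003,0.003,-0.004],0],[[-0.21,2.77,-0.55],[0.003,0.003,-0.004],0]]
```

send_rows --commands '[[[-0.2,2.8,-0.5],[0.003,0.003,-0.004],0],[[-0.2,2.8,-0.5],[0.003,0.003,-0.004],0],[[-0.2,2.8,-0.5],[0.003,0.003,-0.004],0],[[-0.2,2.8,-0.5],[0.003,0.003,-0.004],0],[[-0.2,2.8,-0.5],[0.003,0.003,-0.004],0],[[-0.2,2.8,-0.5],[0.003,0.003,-0.004],0],[[-0.2,2.8,-0.5],[0.003,0.003,-0.004],0],[[-0.2,2.8,-0.5],[0.003,0.003,-0.004],0],[[0,0,0],[0,0,0],0]]'

```text
t: 6.63
position: [0.4558, -0.2516, 0.3355]
tcp_rot: [[0.999, 0.0, -0.04], [0.001, -1.0, 0.013], [-0.04, -0.013, -0.999]]
wrist_force: [-0.2, 0.5, -0.4]
opening: 0.0937
```

```bash
python3 - <<'E'
from h import *
import cv2
s=robot.sense();im=robot.camera('wrist');cv2.imwrite('pics/w4.png',im[:,:,::-1])
np.savez('w4.npz',p=s['position'],R=s['tcp_rot'])
cv2.imwrite('pics/w4c.png',cv2.resize(im[180:380,150:400,::-1],None,fx=3,fy=3,interpolation=2))
print(s['t'],s['position'],s['tcp_rot'],s['wrist_force'])
E
```

```text
6.6333 [ 0.45576876 -0.25160273  0.33547481] [[ 9.99180271e-01  2.43024006e-04 -4.04811871e-02]
 [ 7.71592841e-04 -9.99914651e-01  1.30420355e-02]
 [-4.04745625e-02 -1.30625796e-02 -9.99095180e-01]] [-0.24711953  0.53637657 -0.38797817]
```

View pics/w4.png

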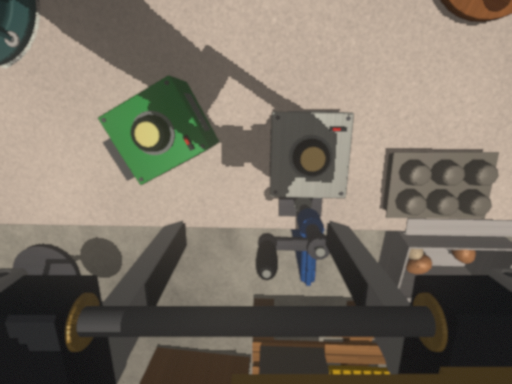

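View pics/w4c.png

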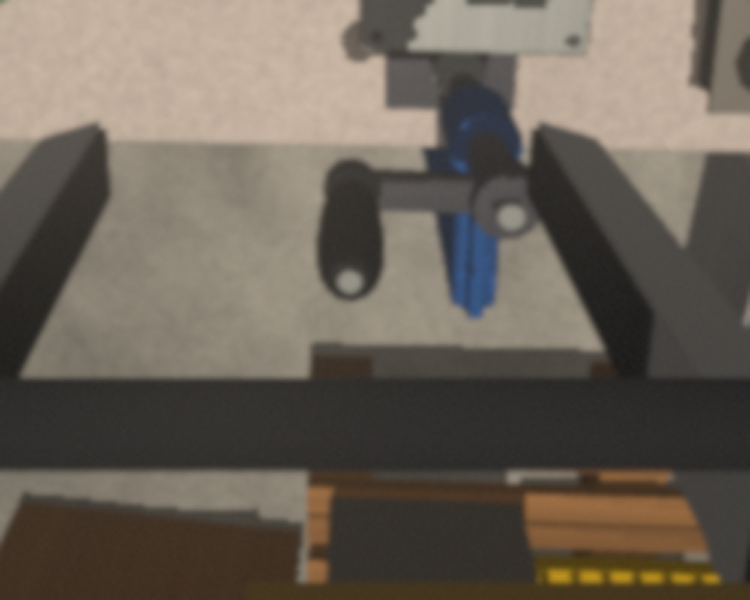

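Handle top cap at wrist (266,273), nut top at (320,252). Triangulating with the top view.

```bash
python3 - <<'E'
from h import *
np.set_printoptions(precision=4,suppress=True)
d=np.load('w4.npz');P=(d['p'],d['R'])
w=lambda u,v:(150+(u-1)/3,180+(v-1)/3)
c=lambda u,v:(290+(u-1.5)/4,150+(v-1.5)/4)
print('htop',tri([ray('wrist',w(349,281),P),ray('top',c(581,278))]))
print('nut',tri([ray('wrist',w(511,217),P),ray('top',c(540,193))]))
for z in(.24,.25):print(onz('wrist',w(349,281),z,P),onz('top',c(581,278),z))
for z in(.19,.2):print(onz('wrist',w(511,217),z,P),onz('top',c(540,193),z))
E
```

```text
htop (array([ 0.4613, -0.3258,  0.239 ]), [np.float64(0.0002509698063923216), np.float64(0.0002509698063924328)])
nut (array([ 0.5181, -0.3143,  0.2142]), [np.float64(0.0003634126341554393), np.float64(0.0003634126341553495)])
[ 0.4615 -0.3254  0.24  ] [ 0.461  -0.3251  0.24  ]
[ 0.4615 -0.3193  0.25  ] [ 0.4598 -0.3205  0.25  ]
[ 0.5226 -0.3268  0.19  ] [ 0.5226 -0.3248  0.19  ]
[ 0.5206 -0.3217  0.2   ] [ 0.5209 -0.3204  0.2   ]
```

```bash
python3 - <<'E'
from h import *
plan([.461,-.322,.29],down(0),6)
E
```

```text
[[[0.11,1.22,0.72],[-0.003,0.007,0.0],0],[[0.11,1.22,0.72],[-0.003,0.007,0.0],0],[[0.1,1.21,0.73],[-0.003,0.007,0.0],0],[[0.1,1.21,0.73],[-0.003,0.007,0.0],0],[[0.1,1.21,0.73],[-0.003,0.007,0.0],0],[[0.09,1.21,0.74],[-0.003,0.007,0.0],0]]
```

send_rows --commands '[[[0.1,1.2,0.7],[-0.003,0.007,0],0.47],[[0.1,1.2,0.7],[-0.003,0.007,0],0.47],[[0.1,1.2,0.7],[-0.003,0.007,0],0.47],[[0.1,1.2,0.7],[-0.003,0.007,0],0.47],[[0.1,1.2,0.7],[-0.003,0.007,0],0.47],[[0.1,1.2,0.7],[-0.003,0.007,0],0.47],[[0,0,0],[0,0,0],0.47]]'

```text
t: 7.27
position: [0.4608, -0.3253, 0.2787]
tcp_rot: [[1.0, 0.005, -0.007], [0.005, -1.0, 0.004], [-0.007, -0.004, -1.0]]
wrist_force: [-0.0, 0.8, -0.3]
opening: 0.0517
```

```bash
python3 - <<'E'
from h import *
import cv2
s=robot.sense();im=robot.camera('wrist');cv2.imwrite('pics/w5.png',im[:,:,::-1])
np.savez('w5.npz',p=s['position'],R=s['tcp_rot'])
print(s['t'],s['position'],s['tcp_rot'],s['wrist_force'],s['opening'])
plan([.461,-.322,.226],down(0),4)
P=(s['position'],s['tcp_rot'])
K=robot.camera_params('wrist');T=np.eye(4);T[:3,:3]=P[1];T[:3,3]=P[0];C=np.linalg.inv(T@K['T_tool_cam'])
for q in([.461,-.322,.246],[.521,-.322,.198]):
    v=C[:3,:3]@np.array(q)+C[:3,3];v=K['intrinsics']@v;print(v[:2]/v[2])
E
```

```text
7.2667 [ 0.46080389 -0.32532842  0.27867501] [[ 0.99996595  0.0046377  -0.0068256 ]
 [ 0.00466182 -0.99998293  0.00352229]
 [-0.00680915 -0.00355399 -0.9999705 ]] [-0.03480359  0.79415716 -0.27162991] 0.051660728252268515
[[[0.01,-0.06,1.34],[-0.001,0.002,0.001],0],[[0.01,-0.06,1.34],[-0.001,0.002,0.001],0],[[0.01,-0.06,1.34],[-0.001,0.002,0.001],0],[[0.0,-0.06,1.34],[-0.001,0.002,0.001],0]]
[257.16465134 223.55543721]
[327.13404488 202.61916617]
```

View pics/w5.png

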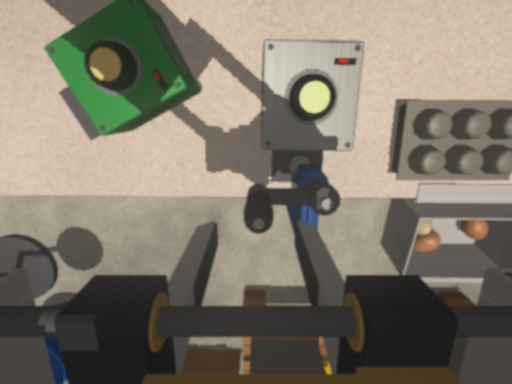

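The handle cap at (258,225) matches the predicted (257,224), and so does the nut at (326,203). Descending and gripping.

send_rows --commands '[[[0,-0.05,1.3],[0,0.002,0],0.47],[[0,-0.05,1.3],[0,0.002,0],0.47],[[0,-0.05,1.3],[0,0.002,0],0.47],[[0,-0.05,1.3],[0,0,0],0.47],[[0,0,0],[0,0,0],0.7],[[0,0,0],[0,0,0],0.85],[[0,0,0],[0,0,0],1],[[0,0,0],[0,0,0],1]]'

```text
t: 7.98
position: [0.4632, -0.3216, 0.2323]
tcp_rot: [[1.0, 0.007, 0.009], [0.007, -1.0, -0.001], [0.009, 0.001, -1.0]]
wrist_force: [0.6, -0.8, 0.7]
opening: 0.0265
```

```bash
python3 - <<'E'
from h import *
import cv2
s=robot.sense()
print(s['t'],s['position'],s['tcp_rot'],s['wrist_force'],s['opening'])
E
```

```text
7.9833 [ 0.46322854 -0.32162565  0.23229632] [[ 9.99930205e-01  7.48168554e-03  9.14381570e-03]
 [ 7.48811149e-03 -9.99971740e-01 -6.68730354e-04]
 [ 9.13855407e-03  7.37153591e-04 -9.99957971e-01]] [ 0.61843964 -0.77716872  0.69226625] 0.02652695903339109
```

send_rows --commands '[[[0,0,0.4],[0,0,0],1],[[0,0,0.3],[0,0,0],1],[[0,0,0],[0,0,0],1]]'

```text
t: 8.23
position: [0.4621, -0.3218, 0.2322]
tcp_rot: [[1.0, 0.007, 0.01], [0.007, -1.0, -0.005], [0.01, 0.005, -1.0]]
wrist_force: [1.4, -1.3, -10.7]
opening: 0.0226
```

Gripped (22.6 mm opening on the handle). Cranking clockwise along the circle from here.

```bash
cat >> h.py <<'E'
def crank(n,deg,c=(.521,-.322),r=.0595):
    s=robot.sense();p=np.array(s['position']);Rt=np.array(s['tcp_rot'])
    ph=np.arctan2(p[1]-c[1],p[0]-c[0]);print('t',round(s['t'],2),'phi',round(np.degrees(ph),1),'rad',round(np.hypot(p[0]-c[0],p[1]-c[1]),4),'z',round(p[2],4),'F',np.round(s['wrist_force'],1),'op',round(s['opening'],4))
    t=np.array([np.sin(ph),-np.cos(ph)]);print('tangential resist',round(-float(t@s['wrist_force'][:2]),1))
    rv=R.from_matrix(Rt.T@down(0)).as_rotvec()/n;out=[]
    q=p.copy()
    for i in range(n):
        a=ph-np.radians(deg)*(i+1)
        nx=np.array([c[0]+r*np.cos(a),c[1]+r*np.sin(a),p[2]-.01*deg*(i+1)/360])
        d=Rt.T@(nx-q)*100;q=nx
        out.append([[round(float(v),2) for v in d],[round(float(v),3) for v in rv],1])
    print(str(out).replace(' ',''))
E
python3 -c "
from h import *
crank(8,10)"
```

```text
t 8.23 phi 179.8 rad 0.0589 z 0.2322 F [  1.4  -1.3 -10.7] op 0.0226
tangential resist 1.3
[[[0.04,-1.03,0.02],[0.001,-0.001,0.001],1],[[0.28,-1.0,0.03],[0.001,-0.001,0.001],1],[[0.45,-0.94,0.03],[0.001,-0.001,0.001],1],[[0.6,-0.84,0.03],[0.001,-0.001,0.001],1],[[0.74,-0.73,0.03],[0.001,-0.001,0.001],1],[[0.86,-0.59,0.03],[0.001,-0.001,0.001],1],[[0.94,-0.43,0.04],[0.001,-0.001,0.001],1],[[1.0,-0.26,0.04],[0.001,-0.001,0.001],1]]
```

send_rows --commands '[[[0.05,-1.0,0.03],[0.001,-0.001,0.001],1],[[0.3,-1.0,0.03],[0.001,-0.001,0.001],1],[[0.45,-0.95,0.03],[0.001,-0.001,0.001],1],[[0.6,-0.85,0.03],[0.001,-0.001,0.001],1]]'

```text
t: 8.57
position: [0.4751, -0.2856, 0.231]
tcp_rot: [[1.0, -0.004, 0.004], [-0.003, -1.0, -0.009], [0.004, 0.009, -1.0]]
wrist_force: [-1.7, -3.6, -2.6]
opening: 0.0228
```

```bash
python3 -c "
from h import *
crank(8,10)"
```

```text
t 8.57 phi 141.6 rad 0.0586 z 0.231 F [-1.7 -3.6 -2.6] op 0.0228
tangential resist 3.9
[[[0.64,-0.81,0.02],[0.001,-0.001,-0.0],1],[[0.83,-0.62,0.03],[0.001,-0.001,-0.0],1],[[0.93,-0.47,0.03],[0.001,-0.001,-0.0],1],[[0.99,-0.3,0.03],[0.001,-0.001,-0.0],1],[[1.03,-0.12,0.03],[0.001,-0.001,-0.0],1],[[1.04,0.06,0.03],[0.001,-0.001,-0.0],1],[[1.01,0.24,0.03],[0.001,-0.001,-0.0],1],[[0.95,0.41,0.04],[0.001,-0.001,-0.0],1]]
```

send_rows --commands '[[[0.65,-0.8,0.03],[0.001,-0.001,0],1],[[0.8,-0.6,0.03],[0.001,-0.001,0],1],[[0.95,-0.45,0.03],[0.001,-0.001,0],1],[[1.0,-0.3,0.03],[0.001,-0.001,0],1],[[1.05,-0.1,0.03],[0.001,0,0],1],[[1.05,0.05,0.03],[0.001,0,0],1],[[1.0,0.25,0.03],[0.001,0,0],1],[[0.95,0.4,0.03],[0.001,0,0],1]]'

```text
t: 9.23
position: [0.5525, -0.2703, 0.2287]
tcp_rot: [[1.0, -0.005, -0.01], [-0.005, -1.0, -0.021], [-0.01, 0.021, -1.0]]
wrist_force: [-7.2, -6.1, -0.3]
opening: 0.0224
```

```bash
python3 -c "
from h import *
crank(10,10)"
```

```text
t 9.23 phi 58.7 rad 0.0606 z 0.2287 F [-7.2 -6.1 -0.3] op 0.0224
tangential resist 3.0
[[[0.78,0.7,0.03],[0.002,0.001,-0.001],1],[[0.72,0.75,0.04],[0.002,0.001,-0.001],1],[[0.58,0.86,0.04],[0.002,0.001,-0.001],1],[[0.42,0.95,0.04],[0.002,0.001,-0.001],1],[[0.25,1.01,0.05],[0.002,0.001,-0.001],1],[[0.07,1.03,0.05],[0.002,0.001,-0.001],1],[[-0.11,1.03,0.05],[0.002,0.001,-0.001],1],[[-0.29,1.0,0.05],[0.002,0.001,-0.001],1],[[-0.45,0.93,0.05],[0.002,0.001,-0.001],1],[[-0.61,0.84,0.05],[0.002,0.001,-0.001],1]]
```

send_rows --commands '[[[0.75,0.7,0.03],[0.003,0.001,-0.001],1],[[0.7,0.75,0.03],[0.003,0.001,-0.001],1],[[0.6,0.85,0.03],[0.003,0.001,-0.001],1],[[0.4,0.95,0.03],[0.003,0.001,-0.001],1],[[0.25,1.0,0.03],[0.002,0.001,-0.001],1],[[0.05,1.05,0.03],[0.002,0.001,-0.001],1],[[-0.1,1.05,0.03],[0.002,0.001,-0.001],1],[[-0.3,1.0,0.03],[0.002,0.001,-0.001],1],[[-0.45,0.95,0.03],[0.002,0.001,-0.001],1],[[-0.6,0.85,0.03],[0.002,0.001,-0.001],1]]'

```text
t: 10.07
position: [0.5758, -0.3499, 0.2264]
tcp_rot: [[1.0, 0.024, 0.005], [0.024, -0.999, 0.023], [0.005, -0.023, -1.0]]
wrist_force: [5.0, 1.4, -0.6]
opening: 0.0229
```

```bash
python3 -c "
from h import *
crank(10,10)"
```

```text
t 10.07 phi -27.0 rad 0.0615 z 0.2264 F [ 5.   1.4 -0.6] op 0.0229
tangential resist 3.5
[[[-0.74,0.77,0.01],[-0.002,-0.001,0.002],1],[[-0.71,0.75,0.01],[-0.002,-0.001,0.002],1],[[-0.83,0.62,0.01],[-0.002,-0.001,0.002],1],[[-0.93,0.47,0.01],[-0.002,-0.001,0.002],1],[[-0.99,0.3,0.02],[-0.002,-0.001,0.002],1],[[-1.03,0.12,0.02],[-0.002,-0.001,0.002],1],[[-1.04,-0.06,0.02],[-0.002,-0.001,0.002],1],[[-1.01,-0.24,0.03],[-0.002,-0.001,0.002],1],[[-0.95,-0.41,0.03],[-0.002,-0.001,0.002],1],[[-0.87,-0.57,0.04],[-0.002,-0.001,0.002],1]]
```

send_rows --commands '[[[-0.7,0.8,0.02],[-0.002,-0.001,0.002],1],[[-0.7,0.75,0.02],[-0.002,-0.001,0.002],1],[[-0.85,0.6,0.02],[-0.002,-0.001,0.002],1],[[-0.95,0.45,0.02],[-0.002,-0.001,0.002],1],[[-1.0,0.3,0.02],[-0.002,-0.001,0.002],1],[[-1.05,0.1,0.02],[-0.002,-0.001,0.002],1],[[-1.05,-0.05,0.02],[-0.002,-0.001,0.002],1],[[-1.0,-0.25,0.02],[-0.002,-0.001,0.002],1],[[-0.95,-0.4,0.02],[-0.002,-0.001,0.002],1],[[-0.85,-0.55,0.02],[-0.002,-0.001,0.002],1]]'

```text
t: 10.9
position: [0.4827, -0.369, 0.2234]
tcp_rot: [[1.0, 0.007, 0.011], [0.007, -1.0, 0.011], [0.011, -0.011, -1.0]]
wrist_force: [7.8, 2.9, -0.5]
opening: 0.0229
```

```bash
python3 -c "
from h import *
crank(10,10,c=(.522,-.322))"
```

```text
t 10.9 phi -129.9 rad 0.0612 z 0.2234 F [ 7.8  2.9 -0.5] op 0.0229
tangential resist 4.1
[[[-0.62,-0.87,0.03],[-0.001,-0.001,0.001],1],[[-0.59,-0.85,0.03],[-0.001,-0.001,0.001],1],[[-0.43,-0.94,0.03],[-0.001,-0.001,0.001],1],[[-0.26,-1.0,0.04],[-0.001,-0.001,0.001],1],[[-0.09,-1.03,0.04],[-0.001,-0.001,0.001],1],[[0.1,-1.03,0.04],[-0.001,-0.001,0.001],1],[[0.27,-1.0,0.04],[-0.001,-0.001,0.001],1],[[0.44,-0.94,0.04],[-0.001,-0.001,0.001],1],[[0.6,-0.85,0.04],[-0.001,-0.001,0.001],1],[[0.74,-0.73,0.04],[-0.001,-0.001,0.001],1]]
```

send_rows --commands '[[[-0.6,-0.85,0.03],[-0.001,-0.001,0.001],1],[[-0.6,-0.85,0.03],[-0.001,-0.001,0.001],1],[[-0.45,-0.95,0.03],[-0.001,-0.001,0.001],1],[[-0.25,-1.0,0.03],[-0.001,-0.001,0.001],1],[[-0.1,-1.05,0.03],[-0.001,-0.001,0.001],1],[[0.1,-1.05,0.03],[0,0,0],1],[[0.25,-1.0,0.03],[0,0,0],1],[[0.45,-0.95,0.03],[0,0,0],1]]'

```text
t: 11.57
position: [0.4656, -0.3017, 0.2213]
tcp_rot: [[1.0, -0.01, 0.018], [-0.01, -1.0, -0.026], [0.019, 0.026, -0.999]]
wrist_force: [-1.0, -3.3, 1.8]
opening: 0.0225
```

```bash
python3 -c "
from h import *
crank(8,8,c=(.522,-.322))"
```

```text
t 11.57 phi 160.2 rad 0.0599 z 0.2213 F [-1.  -3.3  1.8] op 0.0225
tangential resist 3.5
[[[0.37,-0.75,0.01],[0.003,-0.002,-0.001],1],[[0.43,-0.71,0.01],[0.003,-0.002,-0.001],1],[[0.52,-0.64,0.02],[0.003,-0.002,-0.001],1],[[0.61,-0.56,0.02],[0.003,-0.002,-0.001],1],[[0.68,-0.47,0.02],[0.003,-0.002,-0.001],1],[[0.74,-0.37,0.03],[0.003,-0.002,-0.001],1],[[0.79,-0.27,0.03],[0.003,-0.002,-0.001],1],[[0.82,-0.16,0.03],[0.003,-0.002,-0.001],1]]
```

send_rows --commands '[[[0.35,-0.75,0.03],[0.003,-0.002,-0.001],1],[[0.45,-0.7,0.03],[0.003,-0.002,-0.001],1],[[0.5,-0.65,0.03],[0.003,-0.002,-0.001],1],[[0.6,-0.55,0.03],[0.003,-0.002,-0.001],1],[[0.7,-0.45,0.03],[0.003,-0.002,-0.001],1],[[0.75,-0.35,0.03],[0.003,-0.002,-0.001],1],[[0.8,-0.25,0.03],[0.003,-0.002,-0.001],1],[[0.8,-0.15,0.03],[0.003,-0.002,-0.001],1]]'

```text
t: 12.23
position: [0.5164, -0.2629, 0.2196]
tcp_rot: [[1.0, -0.005, -0.005], [-0.005, -1.0, -0.008], [-0.005, 0.008, -1.0]]
wrist_force: [-3.1, -5.0, 2.5]
opening: 0.0228
```

```bash
python3 -c "
from h import *
crank(8,8,c=(.522,-.322))"
```

```text
t 12.23 phi 95.4 rad 0.0594 z 0.2196 F [-3.1 -5.   2.5] op 0.0228
tangential resist 3.6
[[[0.83,-0.03,0.02],[0.001,0.001,-0.001],1],[[0.83,0.09,0.02],[0.001,0.001,-0.001],1],[[0.8,0.21,0.02],[0.001,0.001,-0.001],1],[[0.77,0.32,0.02],[0.001,0.001,-0.001],1],[[0.72,0.42,0.02],[0.001,0.001,-0.001],1],[[0.65,0.51,0.02],[0.001,0.001,-0.001],1],[[0.57,0.6,0.02],[0.001,0.001,-0.001],1],[[0.48,0.67,0.03],[0.001,0.001,-0.001],1]]
```

send_rows --commands '[[[0.85,-0.05,0.03],[0.001,0.001,-0.001],1],[[0.85,0.1,0.03],[0.001,0.001,-0.001],1],[[0.8,0.2,0.03],[0.001,0.001,-0.001],1],[[0.75,0.3,0.03],[0.001,0.001,-0.001],1],[[0.7,0.4,0.03],[0.001,0.001,-0.001],1],[[0.65,0.5,0.03],[0.001,0.001,-0.001],1],[[0.55,0.6,0.03],[0.001,0.001,-0.001],1],[[0.5,0.65,0.03],[0.001,0.001,-0.001],1]]'

```text
t: 12.9
position: [0.5731, -0.29, 0.2179]
tcp_rot: [[1.0, 0.002, -0.018], [0.002, -1.0, 0.003], [-0.018, -0.003, -1.0]]
wrist_force: [-8.6, -0.1, 5.5]
opening: 0.0227
```

```bash
python3 -c "
from h import *
crank(8,8,c=(.522,-.322))"
```

```text
t 12.9 phi 32.1 rad 0.0603 z 0.2179 F [-8.6 -0.1  5.5] op 0.0227
tangential resist 4.5
[[[0.32,0.78,0.01],[-0.0,0.002,0.0],1],[[0.28,0.78,0.01],[-0.0,0.002,0.0],1],[[0.17,0.81,0.02],[-0.0,0.002,0.0],1],[[0.06,0.83,0.02],[-0.0,0.002,0.0],1],[[-0.06,0.83,0.02],[-0.0,0.002,0.0],1],[[-0.17,0.81,0.02],[-0.0,0.002,0.0],1],[[-0.28,0.78,0.02],[-0.0,0.002,0.0],1],[[-0.39,0.73,0.03],[-0.0,0.002,0.0],1]]
```

send_rows --commands '[[[0.3,0.8,0.01],[0,0.002,0],1],[[0.3,0.8,0.01],[0,0.002,0],1],[[0.15,0.8,0.01],[0,0.002,0],1],[[0.05,0.85,0.01],[0,0.002,0],1],[[-0.05,0.85,0.02],[0,0.002,0],1],[[-0.15,0.8,0.02],[0,0.002,0],1]]'

```text
t: 13.4
position: [0.5818, -0.3151, 0.2176]
tcp_rot: [[1.0, 0.021, -0.018], [0.022, -0.998, 0.059], [-0.017, -0.059, -0.998]]
wrist_force: [-1.5, 10.6, 4.7]
opening: 0.0229
```

```bash
python3 -c "
from h import *
crank(8,8,c=(.522,-.322))"
```

```text
t 13.4 phi 6.6 rad 0.0602 z 0.2176 F [-1.5 10.6  4.7] op 0.0229
tangential resist 10.7
[[[-0.05,0.84,-0.03],[-0.007,0.002,0.003],1],[[-0.1,0.82,-0.02],[-0.007,0.002,0.003],1],[[-0.21,0.8,-0.02],[-0.007,0.002,0.003],1],[[-0.32,0.77,-0.02],[-0.007,0.002,0.003],1],[[-0.42,0.71,-0.01],[-0.007,0.002,0.003],1],[[-0.52,0.65,-0.01],[-0.007,0.002,0.003],1],[[-0.6,0.57,-0.0],[-0.007,0.002,0.003],1],[[-0.68,0.48,0.01],[-0.007,0.002,0.003],1]]
```

Tangential force has jumped to 10.7 N at about 1.48 turns, so the crank has stalled on the plate. Pushing on to tighten.

send_rows --commands '[[[0,0.9,0],[-0.01,0.002,0.003],1],[[0,1.0,0],[-0.01,0.002,0.003],1],[[0,1.1,0],[-0.01,0.002,0.003],1]]'

```text
t: 13.65
position: [0.5829, -0.325, 0.2174]
tcp_rot: [[0.999, 0.028, -0.022], [0.03, -0.997, 0.071], [-0.02, -0.071, -0.997]]
wrist_force: [-7.5, 13.5, 7.8]
opening: 0.0225
```

```bash
python3 -c "
from h import *
crank(4,6,c=(.522,-.322))"
```

```text
t 13.65 phi -2.9 rad 0.061 z 0.2174 F [-7.5 13.5  7.8] op 0.0225
tangential resist 13.1
[[[-0.23,0.61,-0.02],[-0.018,0.005,0.007],1],[[-0.15,0.61,-0.02],[-0.018,0.005,0.007],1],[[-0.21,0.59,-0.02],[-0.018,0.005,0.007],1],[[-0.27,0.56,-0.02],[-0.018,0.005,0.007],1]]
```

send_rows --commands '[[[-0.1,1.1,0],[-0.005,0.002,0.003],1],[[-0.1,1.1,0],[-0.005,0.002,0.003],1],[[-0.1,1.1,0],[-0.005,0.002,0.003],1]]'

```text
t: 13.9
position: [0.5825, -0.333, 0.2172]
tcp_rot: [[0.999, 0.041, -0.026], [0.043, -0.993, 0.106], [-0.022, -0.107, -0.994]]
wrist_force: [-5.8, 15.7, 7.8]
opening: 0.0228
```

```bash
python3 - <<'E'
from h import *
import cv2
crank(4,6,c=(.522,-.322))
im=robot.camera('scene');cv2.imwrite('pics/s4.png',cv2.resize(im[110:230,80:260,::-1],None,fx=4,fy=4,interpolation=2))
im=robot.camera('wrist');cv2.imwrite('pics/w6.png',im[:,:,::-1])
E
```

```text
t 13.9 phi -10.3 rad 0.0615 z 0.2172 F [-5.8 15.7  7.8] op 0.0228
tangential resist 14.4
[[[-0.36,0.56,-0.04],[-0.027,0.006,0.011],1],[[-0.23,0.58,-0.04],[-0.027,0.006,0.011],1],[[-0.29,0.55,-0.04],[-0.027,0.006,0.011],1],[[-0.35,0.52,-0.03],[-0.027,0.006,0.011],1]]
```

View pics/s4.png

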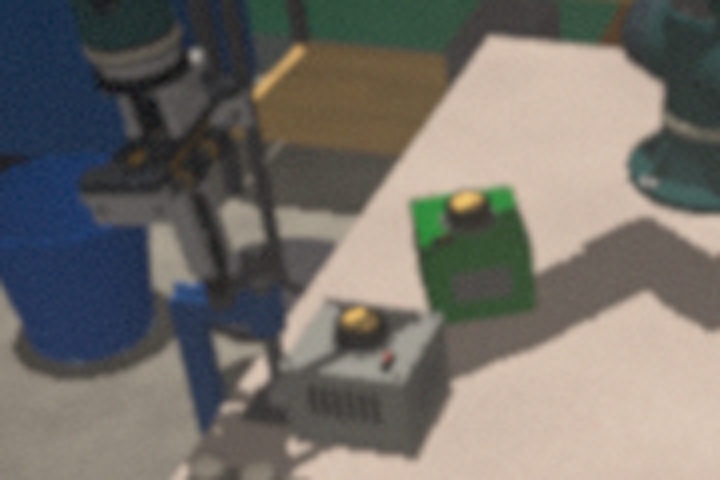

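View pics/w6.png

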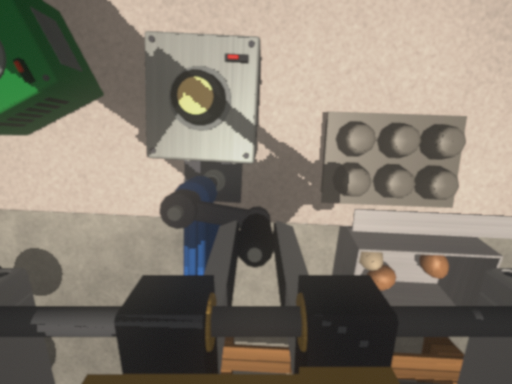

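send_rows --commands '[[[-0.2,1.3,0],[-0.03,0.002,0.005],1],[[-0.2,1.4,0],[-0.03,0.002,0.005],1],[[-0.2,1.5,0],[-0.03,0.002,0.005],1]]'

```text
t: 14.25
position: [0.5798, -0.3451, 0.2169]
tcp_rot: [[0.998, 0.052, -0.028], [0.054, -0.996, 0.076], [-0.024, -0.077, -0.997]]
wrist_force: [-8.2, 22.7, 10.6]
opening: 0.0225
```

```bash
python3 - <<'E'
from h import *
import cv2
crank(4,6,c=(.522,-.322))
s=robot.sense();im=robot.camera('wrist');cv2.imwrite('pics/w7.png',im[:,:,::-1]);np.savez('w7.npz',p=s['position'],R=s['tcp_rot'])
E
```

```text
t 14.25 phi -21.8 rad 0.0623 z 0.2169 F [-8.2 22.7 10.6] op 0.0225
tangential resist 18.0
[[[-0.54,0.43,-0.0],[-0.019,0.007,0.013],1],[[-0.35,0.52,-0.01],[-0.019,0.007,0.013],1],[[-0.4,0.48,-0.01],[-0.019,0.007,0.013],1],[[-0.45,0.43,-0.01],[-0.019,0.007,0.013],1]]
```

View pics/w7.png

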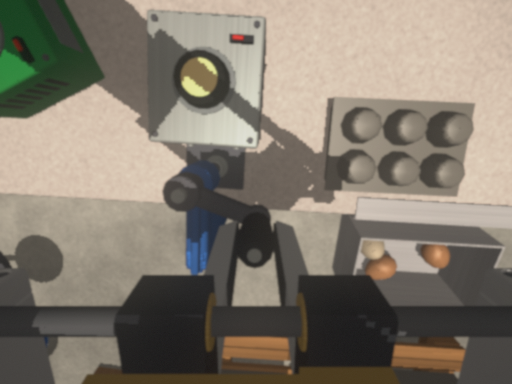

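The crank has visibly turned on to about -22° with a resistance of about 18 N, above the 8–12 N tightening figure. Releasing and lifting off.

send_rows --commands '[[[0,0,0],[0,0,0],1],[[0,-0.2,0],[0,0,0],0.6],[[0,0,0],[0,0,0],0.45],[[0,0,0],[0,0,0],0.45],[[0,0,0],[0,0,0],0.45]]'

```text
t: 14.72
position: [0.5864, -0.3275, 0.2153]
tcp_rot: [[0.997, 0.069, -0.027], [0.072, -0.992, 0.103], [-0.02, -0.104, -0.994]]
wrist_force: [-0.0, -0.3, 0.3]
opening: 0.0458
```

```bash
python3 - <<'E'
from h import *
import cv2
crank(4,6,c=(.522,-.322))
s=robot.sense();im=robot.camera('wrist');cv2.imwrite('pics/w8.png',im[:,:,::-1])
E
```

```text
t 14.72 phi -4.9 rad 0.0646 z 0.2153 F [-0.  -0.3  0.3] op 0.0458
tangential resist -0.3
[[[-0.63,0.53,-0.03],[-0.026,0.006,0.018],1],[[-0.19,0.59,-0.04],[-0.026,0.006,0.018],1],[[-0.25,0.57,-0.04],[-0.026,0.006,0.018],1],[[-0.31,0.54,-0.03],[-0.026,0.006,0.018],1]]
```

View pics/w8.png

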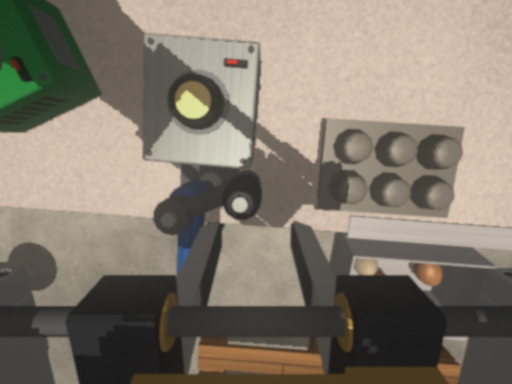

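The crank handle has moved back to about (240,195) in this view, so it unwound somewhat as the hand relaxed. I'll measure how far.

send_rows --commands '[[[0,0,-3],[0,0,0],0.45],[[0,-0.5,-3],[-0.02,0,0],0.45],[[0,-1,-3],[-0.03,0,0],0.45],[[0,-2,-2],[-0.03,0,0.02],0.45],[[0,-2,0],[-0.02,0,0.02],0.45],[[0,-2,0],[0,0,0.02],0.45],[[0,0,0],[0,0,0],0.45]]'

```text
t: 15.35
position: [0.584, -0.2662, 0.3255]
tcp_rot: [[1.0, -0.002, -0.03], [-0.002, -1.0, 0.007], [-0.03, -0.007, -1.0]]
wrist_force: [-0.2, 0.2, 0.6]
opening: 0.0516
```

```bash
python3 - <<'E'
from h import *
import cv2
s=robot.sense();im=robot.camera('wrist');cv2.imwrite('pics/w9.png',im[:,:,::-1]);np.savez('w9.npz',p=s['position'],R=s['tcp_rot'])
print(s['t'],s['position'],s['tcp_rot'],s['wrist_force'])
im=robot.camera('top');cv2.imwrite('pics/t4.png',cv2.resize(im[130:280,290:460,::-1],None,fx=4,fy=4,interpolation=2))
E
```

```text
15.35 [ 0.58403726 -0.26619143  0.32551864] [[ 0.99955625 -0.00225345 -0.02970236]
 [-0.00205029 -0.99997431  0.00686877]
 [-0.02971708 -0.00680483 -0.99953519]] [-0.17225137  0.21281455  0.60370313]
```

View pics/w9.png

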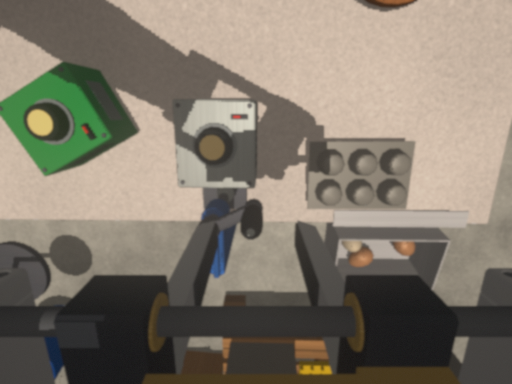

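View pics/t4.png

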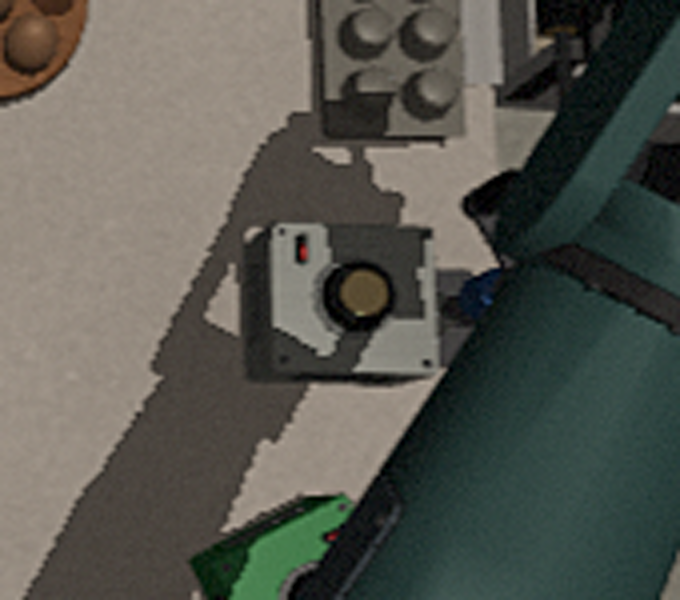

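```bash
python3 - <<'E'
from h import *
import cv2
np.set_printoptions(precision=4,suppress=True)
im=cv2.imread('pics/w9.png');cv2.imwrite('pics/w9c.png',cv2.resize(im[170:290,160:310],None,fx=5,fy=5,interpolation=2))
d=np.load('w9.npz');P=(d['p'],d['R'])
for px in[(250,232)]:
  p=onz('wrist',px,.231,P);print(p,np.degrees(np.arctan2(p[1]+.322,p[0]-.522)),np.hypot(p[1]+.322,p[0]-.522))
c=lambda u,v:(290+(u-1.5)/4,130+(v-1.5)/4)
B=np.array([onz('top',c(*p),.09) for p in[(276,226),(433,228),(438,373),(275,372)]]);print(B,B.mean(0))
E
```

```text
[ 0.5752 -0.2967  0.231 ] 25.478675344558333 0.05892837995883159
[[ 0.5712 -0.1781  0.09  ]
 [ 0.5719 -0.2926  0.09  ]
 [ 0.4656 -0.2915  0.09  ]
 [ 0.464  -0.1746  0.09  ]] [ 0.5182 -0.2342  0.09  ]
```

View pics/w9c.png

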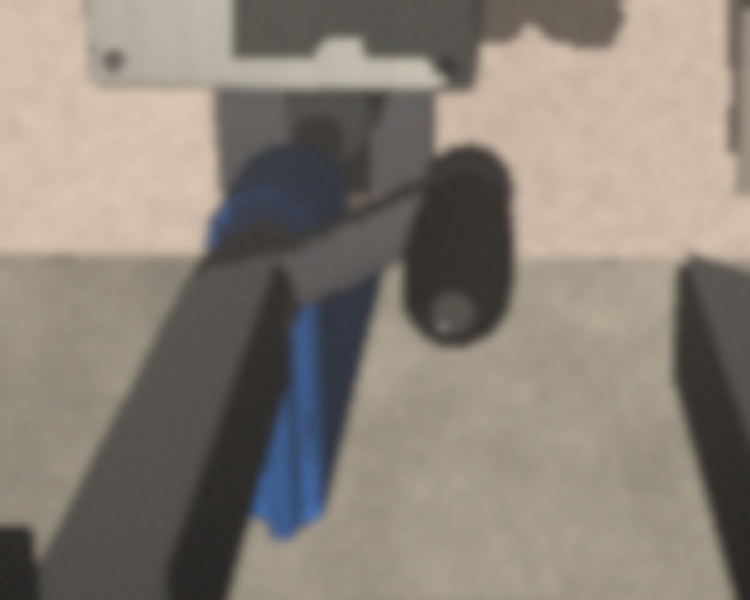

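The crank now stands at about +25°, so it sprang back some 45° on release and the jaw may be only lightly loaded. The box hasn't moved (mean about (0.518, -0.234), square). I'll regrip, retighten, and this time ease off slowly with the grip shut before opening.

```bash
python3 - <<'E'
from h import *
plan([.575,-.297,.28],down(0),4)
E
```

```text
[[[-0.18,0.71,1.1],[-0.002,0.008,-0.001],0],[[-0.19,0.71,1.1],[-0.002,0.008,-0.001],0],[[-0.2,0.7,1.1],[-0.002,0.008,-0.001],0],[[-0.21,0.7,1.1],[-0.002,0.008,-0.001],0]]
```

send_rows --commands '[[[-0.2,0.7,1.1],[-0.002,0.008,-0.001],0.47],[[-0.2,0.7,1.1],[-0.002,0.008,-0.001],0.47],[[-0.2,0.7,1.1],[-0.002,0.008,-0.001],0.47],[[-0.2,0.7,1.1],[-0.002,0.008,-0.001],0.47],[[0,0,0],[0,0,0],0.47]]'

```text
t: 15.87
position: [0.5734, -0.305, 0.2738]
tcp_rot: [[1.0, -0.005, -0.003], [-0.005, -1.0, -0.002], [-0.003, 0.002, -1.0]]
wrist_force: [0.3, 0.2, -0.3]
opening: 0.0498
```

```bash
python3 - <<'E'
from h import *
import cv2
s=robot.sense();im=robot.camera('wrist');cv2.imwrite('pics/w10.png',im[:,:,::-1])
P=(s['position'],s['tcp_rot']);np.savez('w10.npz',p=P[0],R=P[1])
print(s['t'],P,s['opening'])
plan([.575,-.297,.214],down(0),5)
E
```

```text
15.8667 (array([ 0.57335136, -0.30502086,  0.27375058]), array([[ 0.99998328, -0.00468277, -0.00339341],
       [-0.00468959, -0.99998699, -0.00200557],
       [-0.00338397,  0.00202145, -0.99999223]])) 0.04982565539003137
[[[0.03,-0.16,1.21],[0.0,0.001,-0.001],0],[[0.03,-0.16,1.21],[0.0,0.001,-0.001],0],[[0.03,-0.16,1.21],[0.0,0.001,-0.001],0],[[0.03,-0.15,1.21],[0.0,0.001,-0.001],0],[[0.03,-0.15,1.21],[0.0,0.001,-0.001],0]]
```

View pics/w10.png

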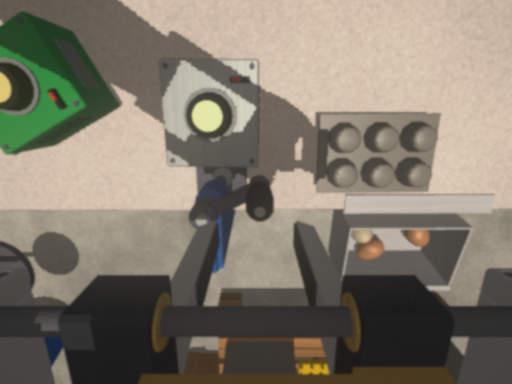

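```bash
python3 - <<'E'
from h import *
d=np.load('w10.npz');P=(d['p'],d['R'])
p=onz('wrist',(260,212),.231,P);print(p,np.degrees(np.arctan2(p[1]+.322,p[0]-.522)),np.hypot(p[1]+.322,p[0]-.522))
print(onz('wrist',(201,210),.184,P))
E
```

```text
[ 0.5757797 -0.2970111  0.231    ] 24.922080422173696 0.059301785696177195
[ 0.52308006 -0.31249159  0.184     ]
```

send_rows --commands '[[[0.05,-0.2,1.2],[0,0,0],0.47],[[0.05,-0.2,1.2],[0,0,0],0.47],[[0.05,-0.2,1.2],[0,0,0],0.47],[[0.05,-0.15,1.2],[0,0,0],0.47],[[0.05,-0.1,0.9],[0,0,0],0.47],[[0,0,0],[0,0,0],0.8],[[0,0,0],[0,0,0],1],[[0,0,0],[0,0,0],1],[[0,0,0],[0,0,0],1]]'

```text
t: 16.67
position: [0.5769, -0.2978, 0.2131]
tcp_rot: [[1.0, -0.007, -0.004], [-0.007, -1.0, -0.001], [-0.004, 0.001, -1.0]]
wrist_force: [0.2, 0.3, 0.6]
opening: 0.0266
```

```bash
python3 -c "
from h import *
crank(6,6,c=(.522,-.322))"
```

```text
t 16.67 phi 23.8 rad 0.06 z 0.2131 F [0.2 0.3 0.6] op 0.0266
tangential resist 0.2
[[[0.18,0.6,0.02],[0.0,0.001,-0.001],1],[[0.16,0.6,0.02],[0.0,0.001,-0.001],1],[[0.1,0.61,0.02],[0.0,0.001,-0.001],1],[[0.03,0.62,0.02],[0.0,0.001,-0.001],1],[[-0.03,0.62,0.02],[0.0,0.001,-0.001],1],[[-0.1,0.62,0.02],[0.0,0.001,-0.001],1]]
```

Fingers are still closing. I'll wait a couple of rows, then turn in small steps and log the force.

send_rows --commands '[[[0,0,0],[0,0,0],1],[[0,0,0],[0,0,0],1],[[0.15,0.5,0],[0,0,0],1],[[0.1,0.5,0],[0,0,0],1]]'

```text
t: 17.0
position: [0.5783, -0.3031, 0.2131]
tcp_rot: [[1.0, -0.003, -0.008], [-0.003, -1.0, 0.009], [-0.008, -0.009, -1.0]]
wrist_force: [-2.1, 7.3, -1.7]
opening: 0.0226
```

```bash
python3 -c "
from h import *
crank(6,6,c=(.522,-.322))"
```

```text
t 17.0 phi 18.5 rad 0.0594 z 0.2131 F [-2.1  7.3 -1.7] op 0.0226
tangential resist 7.6
[[[0.18,0.6,0.01],[-0.002,0.001,-0.001],1],[[0.11,0.61,0.01],[-0.002,0.001,-0.001],1],[[0.04,0.62,0.01],[-0.002,0.001,-0.001],1],[[-0.02,0.62,0.01],[-0.002,0.001,-0.001],1],[[-0.09,0.62,0.01],[-0.002,0.001,-0.001],1],[[-0.15,0.6,0.01],[-0.002,0.001,-0.001],1]]
```

send_rows --commands '[[[0.1,0.6,0],[0,0,0],1],[[0.1,0.6,0],[0,0,0],1]]'

```text
t: 17.17
position: [0.5803, -0.309, 0.213]
tcp_rot: [[1.0, 0.002, -0.01], [0.002, -1.0, 0.023], [-0.01, -0.023, -1.0]]
wrist_force: [-3.0, 8.2, 0.4]
opening: 0.0227
```

```bash
python3 -c "
from h import *
crank(6,6,c=(.522,-.322))"
```

```text
t 17.17 phi 12.6 rad 0.0597 z 0.213 F [-3.   8.2  0.4] op 0.0227
tangential resist 8.6
[[[0.08,0.62,0.0],[-0.004,0.002,0.0],1],[[0.04,0.62,0.0],[-0.004,0.002,0.0],1],[[-0.03,0.62,0.0],[-0.004,0.002,0.0],1],[[-0.09,0.62,0.0],[-0.004,0.002,0.0],1],[[-0.16,0.6,0.0],[-0.004,0.002,0.0],1],[[-0.22,0.58,0.01],[-0.004,0.002,0.0],1]]
```

At 24° the crank was still loaded: about 7.6 N only 5° further on, which is running friction plus elastic load. Tightening to about 12 N, then easing back gently.

send_rows --commands '[[[0.05,0.7,0],[-0.005,0.001,0],1],[[0,0.8,0],[-0.005,0.001,0],1],[[0,0.8,0],[-0.005,0.001,0],1]]'

```text
t: 17.42
position: [0.5822, -0.3196, 0.2129]
tcp_rot: [[1.0, 0.013, -0.009], [0.014, -0.999, 0.034], [-0.008, -0.034, -0.999]]
wrist_force: [-2.3, 11.5, 1.0]
opening: 0.0225
```

```bash
python3 -c "
from h import *
crank(6,6,c=(.522,-.322))"
```

```text
t 17.42 phi 2.2 rad 0.0602 z 0.2129 F [-2.3 11.5  1. ] op 0.0225
tangential resist 11.6
[[[-0.09,0.62,-0.0],[-0.006,0.001,0.002],1],[[-0.08,0.62,-0.0],[-0.006,0.001,0.002],1],[[-0.15,0.61,-0.0],[-0.006,0.001,0.002],1],[[-0.21,0.59,-0.0],[-0.006,0.001,0.002],1],[[-0.27,0.56,-0.0],[-0.006,0.001,0.002],1],[[-0.33,0.53,0.0],[-0.006,0.001,0.002],1]]
```

send_rows --commands '[[[0,0.3,0],[0,0,0],1],[[0,0.2,0],[0,0,0],1],[[0,0.1,0],[0,0,0],1],[[0,0,0],[0,0,0],1]]'

```text
t: 17.75
position: [0.582, -0.3176, 0.2129]
tcp_rot: [[1.0, 0.021, -0.013], [0.021, -0.998, 0.052], [-0.012, -0.052, -0.999]]
wrist_force: [-2.5, 4.0, -0.5]
opening: 0.0229
```

```bash
python3 -c "
from h import *
crank(6,6,c=(.522,-.322))"
```

```text
t 17.75 phi 4.2 rad 0.0602 z 0.2129 F [-2.5  4.  -0.5] op 0.0229
tangential resist 4.1
[[[-0.07,0.63,-0.02],[-0.009,0.002,0.003],1],[[-0.07,0.62,-0.02],[-0.009,0.002,0.003],1],[[-0.13,0.61,-0.01],[-0.009,0.002,0.003],1],[[-0.19,0.59,-0.01],[-0.009,0.002,0.003],1],[[-0.25,0.57,-0.01],[-0.009,0.002,0.003],1],[[-0.31,0.54,-0.01],[-0.009,0.002,0.003],1]]
```

send_rows --commands '[[[0,0,0],[0,0,0],1],[[0,-0.05,0],[0,0,0],1],[[0,-0.05,0],[0,0,0],1]]'

```text
t: 18.0
position: [0.5815, -0.3142, 0.2129]
tcp_rot: [[1.0, 0.023, -0.016], [0.023, -0.998, 0.058], [-0.015, -0.058, -0.998]]
wrist_force: [-3.0, 3.0, -1.2]
opening: 0.0226
```

```bash
python3 -c "
from h import *
crank(6,6,c=(.522,-.322))"
```

```text
t 18.0 phi 7.5 rad 0.06 z 0.2129 F [-3.   3.  -1.2] op 0.0226
tangential resist 3.4
[[[-0.02,0.63,-0.02],[-0.01,0.003,0.004],1],[[-0.03,0.62,-0.02],[-0.01,0.003,0.004],1],[[-0.1,0.62,-0.02],[-0.01,0.003,0.004],1],[[-0.16,0.6,-0.02],[-0.01,0.003,0.004],1],[[-0.22,0.58,-0.01],[-0.01,0.003,0.004],1],[[-0.28,0.56,-0.01],[-0.01,0.003,0.004],1]]
```

send_rows --commands '[[[0,-0.2,0],[-0.01,0,0],1],[[0,-0.2,0],[-0.01,0,0],1],[[0,-0.2,0],[-0.01,0,0],1],[[0,-0.1,0],[-0.01,0,0],1],[[0,0,0],[0,0,0],1]]'

```text
t: 18.42
position: [0.5801, -0.3077, 0.2131]
tcp_rot: [[1.0, 0.021, -0.017], [0.022, -1.0, 0.012], [-0.017, -0.013, -1.0]]
wrist_force: [-2.1, 1.7, -1.6]
opening: 0.0228
```

```bash
python3 -c "
from h import *
crank(6,6,c=(.522,-.322))"
```

```text
t 18.42 phi 13.8 rad 0.0598 z 0.2131 F [-2.1  1.7 -1.6] op 0.0228
tangential resist 2.1
[[[0.07,0.62,0.01],[-0.002,0.003,0.004],1],[[0.04,0.62,0.01],[-0.002,0.003,0.004],1],[[-0.03,0.62,0.01],[-0.002,0.003,0.004],1],[[-0.09,0.62,0.01],[-0.002,0.003,0.004],1],[[-0.16,0.6,0.01],[-0.002,0.003,0.004],1],[[-0.22,0.58,0.01],[-0.002,0.003,0.004],1]]
```

send_rows --commands '[[[0,-0.15,0],[0,0,0],1],[[0,-0.15,0],[0,0,0],1],[[0,0,0],[0,0,0],1],[[0,0,0],[0,0,0],1]]'

```text
t: 18.75
position: [0.5794, -0.3052, 0.2131]
tcp_rot: [[1.0, 0.021, -0.018], [0.021, -1.0, 0.01], [-0.018, -0.011, -1.0]]
wrist_force: [-3.4, 1.1, -1.7]
opening: 0.0229
```

```bash
python3 -c "
from h import *
crank(6,6,c=(.522,-.322))"
```

```text
t 18.75 phi 16.3 rad 0.0598 z 0.2131 F [-3.4  1.1 -1.7] op 0.0229
tangential resist 2.0
[[[0.1,0.62,0.01],[-0.002,0.003,0.003],1],[[0.07,0.62,0.01],[-0.002,0.003,0.003],1],[[0.0,0.62,0.01],[-0.002,0.003,0.003],1],[[-0.06,0.62,0.01],[-0.002,0.003,0.003],1],[[-0.13,0.61,0.01],[-0.002,0.003,0.003],1],[[-0.19,0.59,0.01],[-0.002,0.003,0.003],1]]
```

send_rows --commands '[[[0,0,0],[0,0,0],0.8],[[0,0,0],[0,0,0],0.6],[[0,0,0],[0,0,0],0.47],[[0,0,0],[0,0,0],0.47],[[0,0,0],[0,0,0],0.47]]'

```text
t: 19.17
position: [0.5826, -0.3072, 0.2152]
tcp_rot: [[1.0, 0.02, -0.009], [0.02, -1.0, 0.005], [-0.009, -0.005, -1.0]]
wrist_force: [-0.9, -0.3, -0.6]
opening: 0.0462
```

```bash
python3 - <<'E'
from h import *
import cv2
crank(1,6,c=(.522,-.322))
s=robot.sense();im=robot.camera('wrist');cv2.imwrite('pics/w11.png',im[:,:,::-1])
E
```

```text
t 19.17 phi 13.8 rad 0.0623 z 0.2152 F [-0.9 -0.3 -0.6] op 0.0462
tangential resist -0.1
[[[-0.17,0.68,0.01],[-0.005,0.009,0.02],1]]
```

View pics/w11.png

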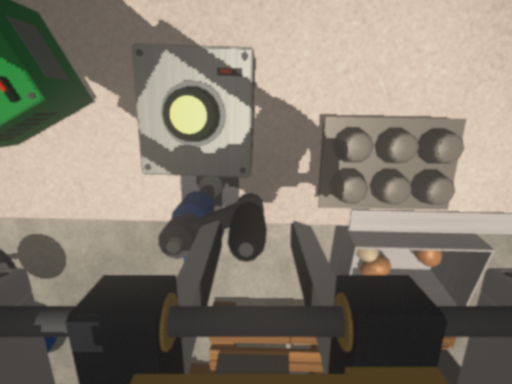

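The handle is free between the fingers and the crank has stayed near where I left it. Lifting clear and checking everything.

send_rows --commands '[[[0,0,-3],[0,0,0],0.4],[[0,0,-3],[0,0,0],0.4],[[0,0,-3],[0,0,0],0.4],[[0,-2,-3],[0,0,0],0.4],[[0,-2,0],[0,0,0],0.4],[[0,-2,0],[0,0,0],0.4],[[0,0,0],[0,0,0],0.4]]'

```text
t: 19.8
position: [0.5839, -0.2477, 0.3408]
tcp_rot: [[1.0, 0.018, -0.004], [0.018, -1.0, 0.004], [-0.003, -0.004, -1.0]]
wrist_force: [0.1, 0.7, 0.7]
opening: 0.0561
```

```bash
python3 - <<'E'
from h import *
import cv2
s=robot.sense();im=robot.camera('wrist');cv2.imwrite('pics/w12.png',im[:,:,::-1]);np.savez('w12.npz',p=s['position'],R=s['tcp_rot'])
print(s['t'],s['position'],s['wrist_force'])
cv2.imwrite('pics/s5.png',robot.camera('scene')[:,:,::-1])
E
```

```text
19.8 [ 0.58392643 -0.2477394   0.34082759] [0.08125908 0.66517466 0.72713253]
```

View pics/w12.png

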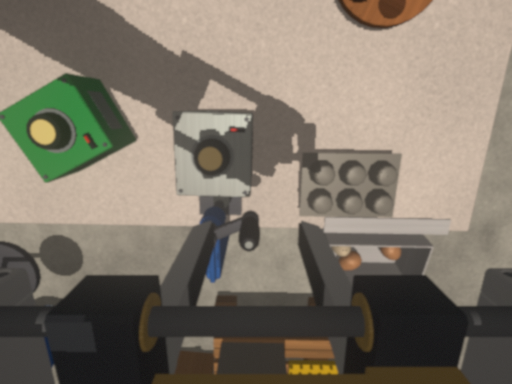

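View pics/s5.png

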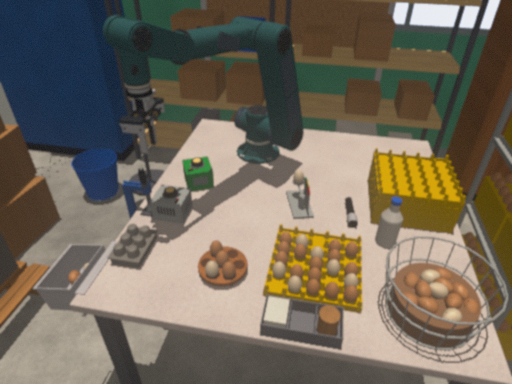

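```bash
python3 - <<'E'
from h import *
import cv2
d=np.load('w12.npz');P=(d['p'],d['R'])
for px in[(248,243)]:
  p=onz('wrist',px,.231,P);print(p,np.degrees(np.arctan2(p[1]+.322,p[0]-.522)),np.hypot(p[1]+.322,p[0]-.522))
a=cv2.imread('pics/scene0.png').astype(int);b=cv2.imread('pics/s5.png').astype(int)
m=(abs(a-b).max(2)>40).astype(np.uint8);m=cv2.morphologyEx(m,cv2.MORPH_OPEN,np.ones((3,3)))
n,_,st,_=cv2.connectedComponentsWithStats(m);print([s.tolist() for s in st[1:] if s[4]>15])
E
```

```text
[ 0.5760348  -0.29736697  0.231     ] 24.506984066931253 0.05938472995920167
[[210, 17, 17, 7, 81], [197, 21, 6, 4, 19], [204, 20, 5, 5, 19], [237, 22, 19, 9, 125], [270, 24, 10, 6, 49], [274, 38, 10, 10, 61], [170, 41, 59, 15, 480], [287, 43, 7, 19, 101], [235, 52, 22, 7, 132], [123, 69, 4, 5, 20], [237, 70, 10, 27, 139], [124, 77, 14, 9, 97], [144, 79, 6, 5, 23], [271, 88, 6, 9, 35], [147, 91, 5, 4, 17], [284, 91, 17, 25, 342], [248, 92, 7, 5, 27], [137, 95, 5, 7, 29], [118, 98, 3, 8, 24], [154, 98, 9, 5, 36], [240, 98, 7, 9, 47], [234, 121, 8, 8, 51], [121, 124, 20, 11, 149], [148, 124, 7, 20, 85], [272, 125, 32, 26, 641], [242, 131, 5, 12, 53], [176, 152, 71, 14, 618], [264, 155, 37, 33, 666], [149, 161, 5, 6, 27], [262, 163, 9, 6, 37], [212, 167, 41, 35, 653], [141, 185, 73, 58, 1811], [192, 187, 18, 12, 158], [197, 203, 28, 22, 369], [186, 210, 15, 12, 117]]
```

```bash
python3 -c "
from rig import robot
print(robot.close_job())"
```

```text
the job is handed in; nothing more can be done
None
```

The candler is clamped by its foot plate and the job was handed in at about 20 s. There was no direct reading of jaw force, so the 25 N figure is inferred, not measured.

**Pushing:** I slid the steel candler in one two-finger push along an arc, without lifting it. Pictures taken before clamping put it at about (0.520, -0.230) with yaw within 0.02 rad. That places the pad near the middle of the plate, with the screw axis at about (0.521, -0.322).

**Cranking:** I gripped the handle from above and turned it clockwise about 1.45 turns. It stalled, and I tightened it to 18 N at the handle.

**First release:** When I let go the first time, the crank sprang back about 45° to +25°. I regripped, tightened to about 12 N, eased off with the grip still shut, and then let go.

**Last checks:**
- **Crank:** it rests at about +24.5°, the same place as after the first release. From there, only 5° further took 7.6 N, against about 3.5 N when running free, so it is still loaded. I take that as well over 25 N at the jaw.
- **Box position:** a top view after the first release gave a box centre of (0.518, -0.234), within a few mm of the earlier one. I did not measure the box again after the second tightening.
- **Bystanders:** comparing start and end scene pictures showed changes only at the arm, its shadow, the candler and the clamp, so no bystander appears to have moved.
- **Robot:** the gripper stands clear above the clamp.

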